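# Load a storage lane back to front and chock the front piece

## Robot

A 6-joint arm with a two-finger parallel gripper is mounted at the origin on the work surface. World frame = base frame: x ahead of the robot, y to its left, z up, the work surface at z = 0. Lengths are in m, angles in rad, forces in N, time in s.
With the tool pointing down it reaches from about 0.375 to 0.9 m from the base axis. Payload 3.1 kg.
Tool frame: the origin (TCP) lies on the centre line of the jaws, within the pads' length; the fingertips stand robot.tip_reach ahead of it and the grasp point (between the pads) is the TCP (robot.tip_reach is the distance from the TCP to the fingertips, in m); z points along the fingers, y is the direction in which the jaws open and shut (so a half turn about z gives the same grasp; the last joint's range is limited). The gripper opens to 87 mm and grips with 3 to 60 N. Pads are 19 mm wide; open, the fingers measure 117 mm over their backs; the gripper's body (75 mm by 190 mm) begins 51 mm behind the grasp point.
Start: joints at [0.971, 0.527, 1.433, -0, 1.181, -0.178], TCP at [0.256, 0.57, 0.242] pointing down, gripper open.
Joint ranges: [-3.08, 3.08], [-0.75, 2.2], [0.22, 2.44], [-1.43, 4.57], [0, 2.65], [-2.85, 2.85]. Speed limits (rad/s): [2.79, 2.79, 3.14, 3.14, 3.14, 3.14].

## Interface

Orientations are given as a unit quaternion [x, y, z, w].
In Python, from rig import telemetry, viewer, robot gives the robot as it stands. The module is installed in compiled form; this text tells all that it offers.
- The arm moves only by the tool step_arm, never from a script. Its argument "targets" is a list of rows, each an object of numbers: "dx", "dy", "dz": the shift along the tool's x, y, z in m; "rx", "ry", "rz": the turn, a rotation vector about the tool's x, y, z in degrees. In form: [{"dx": .., "dy": .., "dz": .., "rx": .., "ry": .., "rz": ..}, ...]. A call has exactly 5 rows; each row is the pose to reach, as a shift and turn from the pose measured when the call began, along the tool's axes at that moment; what a row does not reach only later rows make up. A row lasts 1/8 s, in which the tool goes at most 62.5 mm and 10.7 degrees, less where a joint would pass 70% of its speed; a pose out of reach is approached as far as the arm can. A call with a gripper value outside its range is refused whole. "gripper" is the opening, from 0 (shut) to 1 (fully open), set as the call begins (left out, the last holds). The fingers move at their own pace and stop on an object; "force" is the grip in N (left out, the last holds). Time passes only in rows, so rows that repeat a pose let the fingers close, or fill a call up. It gives the time, the measured TCP pose, the force and the opening at its end, in the units of the state.
- telemetry.get_obs(): the state, without advancing time (a new reading comes with each control period).
- viewer.camera(name): name is "scene" or "top"; returns a dict with "img" (480x640x3 uint8, blue, green, red), "depth" (480x640 float32, m along the optical axis (not along the pixel's ray), 0 where there is no reading), "K" (3x3 intrinsics, pixels), "k1" (the pictures are not rectified: a ray, as slopes to the right and down, at radius r is drawn at 1 + k1 r^2 times it, then the intrinsics apply), "R" (3x3) and "t" (3): a world point X has camera coordinates R X + t. Camera axes: x right, y down, z forward; pixel columns grow to the right and rows downward; lengths in m; the calibration is good to about 2 mm. A picture is of the moment at which its call begins.
- robot.hand_in(): hands the job in, once; it reports no verdict.
The state is a dict: "time": time; "q": joint angles; "joint_velocities": joint speeds; "joint_torque": joint torques, N m; "position": TCP position; "tool_rot": TCP orientation; "ft_force": force on the tool from outside, world axes, zero at the start; "moment": the same for the moment, N m; "grip_width": finger opening in m.
Only numpy, scipy, OpenCV 4.12 (cv2) and the standard library are available. Lean on these libraries where they do the work, as an engineer would, in place of code of your own. Each camera call takes 0.05 s, during which the arm holds its last target.

## Task

Load the aluminium lane back to front: first stand the tall red can at the back, then the yellow jar right in front of it, then lay the steel coupling across the ramp between the jar and the orange chock. Then push the chock up the ramp against the coupling's low side until the whole row is pressed firmly (about 10 N), not rammed, against the backstop, and let go so that the chock holds the row tight. Leave the other things on the table alone.

Things in the scene. Friction and masses are not known exactly. Their poses are not given: they have to be found in the camera images.
- lane: fixed lane, blue rails. Origin on the table; +x from the open low front to the back, y across, z up. Level deck 30 mm high from x = 15 mm to the backstop at 155 mm; ramp from x = 15 (30 mm high) down to x = -160 (16 mm high), 4.6 deg. Inside width 124 mm; rails 6 mm thick, 10 mm above the floor. Row pressed tight: axes of can, jar, coupling at x = 125, 63, 1 mm, toe of chock about -10
- backstop: fixed blue upright plate closing the back of the lane, its top 105 mm above the table; same origin and axes as the lane, front face at x = +155 mm. While the row slides back the hand feels some 5 to 15 N (more if it also presses the chock down on the ramp); at the backstop motion stops and the force climbs: 20 N at the hand is enough
- tall_center (a point): tall red spray can, loose, upright: 60 mm diameter up to 138 mm, then a white cap of 44 mm diameter, 170 mm in all, about 0.25 kg. The point is on its axis 85 mm above its bottom; z up along the axis
- jar_center (a point): yellow jar with black lid, loose, upright: 64 mm diameter, 100 mm tall (straight side up to 82 mm), about 0.25 kg. The point is on its axis 50 mm above its bottom, z up. 70 mm shorter than the can behind it: a vertical gripper taking it low bumps the can, so lean the gripper some 30 degrees towards the lane's front
- coupling_center (a point): steel pipe coupling, loose, a lying cylinder 60 mm in diameter and 66 mm long, flat ends, about 0.6 kg, smooth; let go on the ramp it rolls down to the chock. The point is its centre, y is its axis (lies along the lane's y when loaded)
- chock_grip (a point): orange wedge chock, loose, already on the ramp near its front: 54 mm long, 50 wide, 36 high, about 0.2 kg. The point is the centre of its rear block (26 long, 50 wide, 36 high). Its x axis points up the ramp; the 45 degree face falls from the block to the toe 41 mm ahead of the point. When touching, the toe is 12 mm short of the coupling's axis. Friction holds it on the ramp when let go
- tin: bystander: loose green tin, 68 mm diameter, 70 mm tall; origin at the centre of its underside; may stand among the goods
- carton: bystander: loose brown carton 110 x 80 x 60 mm, origin under its centre
- red_bin: bystander: loose red open-fronted bin of bolts 170 x 110 x 80 mm, origin under its centre
- wrench: bystander: wrench 200 mm long, lying on the table
Not all that is in view belongs to the job. Leave any pink or turquoise look-alike of the part that bears jar_center alone.

How it is judged:
On the way, in this order (a step that is already met when the one before it is completed fails the run):
1. the tall can stands released at the back of the lane (x of tall_center in the frame of lane between 0.1 and 0.13 m and y of tall_center in the frame of lane between -0.032 and 0.032 m and z of tall_center in the frame of lane between 0.11 and 0.12 m and angle between tall_center's own z axis and vertical below 0.12 rad and contact force between the fingers and tall below 0.1 N and linear speed of tall below 0.03 m/s), for 0.1 s.
2. the jar stands released in front of the can (x of tall_center in the frame of lane between 0.1 and 0.13 m and y of tall_center in the frame of lane between -0.032 and 0.032 m and z of tall_center in the frame of lane between 0.11 and 0.12 m and angle between each of tall_center, jar_center's own z axis and vertical below 0.12 rad and x of jar_center in the frame of lane between 0.03 and 0.08 m and y of jar_center in the frame of lane between -0.032 and 0.032 m and z of jar_center in the frame of lane between 0.075 and 0.085 m and contact force between the fingers and jar below 0.1 N and linear speed of jar below 0.03 m/s), for 0.1 s.
3. the coupling lies released across the ramp, between jar and chock (x of tall_center in the frame of lane between 0.1 and 0.13 m and y of tall_center in the frame of lane between -0.032 and 0.032 m and z of tall_center in the frame of lane between 0.11 and 0.12 m and angle between each of tall_center, jar_center's own z axis and vertical below 0.12 rad and x of jar_center in the frame of lane between 0.03 and 0.08 m and y of jar_center in the frame of lane between -0.032 and 0.032 m and z of jar_center in the frame of lane between 0.075 and 0.085 m and x of coupling_center in the frame of lane between -0.09 and 0.01 m and y of coupling_center in the frame of lane between -0.03 and 0.03 m and z of coupling_center in the frame of lane between 0.044 and 0.068 m and angle between the y axis of coupling_center and the y axis of lane, either way round below 0.3 rad and contact force between the fingers and coupling below 0.1 N and linear speed of coupling below 0.03 m/s and contact force between coupling and lane above 1 N), for 0.1 s.
4. the chock is pushed against the coupling until the can presses on the backstop with more than 3 N (contact force between tall and backstop above 3 N and contact force between chock and coupling above 3 N), for 0.1 s.
At the end, for the whole second after the job is handed in: Can, jar, coupling in the lane in that order from the back, can and jar upright within 7 deg, coupling across within 17 deg; axes at most 10, 13 and 9 mm short of the tight places; chock flat on the ramp, facing up the lane within 17 deg, touching the coupling; all released, at rest (x of tall_center in the frame of lane between 0.115 and 0.13 m and y of tall_center in the frame of lane between -0.032 and 0.032 m and z of tall_center in the frame of lane between 0.11 and 0.12 m and angle between each of tall_center, jar_center's own z axis and vertical below 0.12 rad and x of jar_center in the frame of lane between 0.05 and 0.08 m and y of jar_center in the frame of lane between -0.032 and 0.032 m and z of jar_center in the frame of lane between 0.075 and 0.085 m and x of coupling_center in the frame of lane between -0.008 and 0.01 m and y of coupling_center in the frame of lane between -0.03 and 0.03 m and z of coupling_center in the frame of lane between 0.044 and 0.068 m and angle between the y axis of coupling_center and the y axis of lane, either way round below 0.3 rad and contact force between chock and coupling above 0.1 N and x of coupling_center in the frame of chock_grip above 0.03 m and angle between chock_grip's own z axis and vertical below 0.2 rad and angle between the x axis of chock_grip and the x axis of lane, either way round below 0.3 rad and contact force between the fingers and tall below 0.1 N and linear speed of each of tall, jar, coupling, chock below 0.03 m/s and contact force between the fingers and jar below 0.1 N and contact force between the fingers and coupling below 0.1 N and contact force between the fingers and chock below 0.1 N).
It fails at once if the row is rammed: more than 45 N on the backstop, or between coupling and jar (contact force between tall and backstop above 45 N or contact force between coupling and jar above 45 N).
It fails at once if can or jar is tipped over (angle between any of tall_center, jar_center's own z axis and vertical above 0.6 rad).
It fails at once if a bystander is moved by more than 30 mm (distance of any of tin, carton, red_bin, wrench from where it was at the start of the episode above 0.03 m).
It also fails if it takes over 72 s, if anything falls off the work surface, if the arm or the gripper's body presses on something with over 40 N, if the wrist force passes 120 N, or if a joint passes its speed limit or range.

## Working session

There is one attempt and no reset: what is moved stays moved. The work goes in short steps, Python scripts to look and compute and a tool call to move; the robot and the scene stay as the last step left them, time stands still between calls to the robot, and variables do not carry over. Pictures are saved under pics/ and viewed, and the job is handed in when it is done.

Besides the shell and the picture viewer there is one more tool, called after ">>>" as a command line: name --argument value ..., lists and objects as JSON in quotes. step_arm: Moves the arm, as the interface text tells. Its arguments: {"type":"object","properties":{"targets":{"type":"array"},"gripper":{"type":"number"},"force":{"type":"number"}},"required":["targets"]}

```bash
mkdir -p pics; ls; python3 - <<'E'
from rig import telemetry, viewer, robot
import cv2,numpy as np,pickle
print(telemetry.get_obs()); print(robot.tip_reach)
for n in("scene","top"):
    c=viewer.camera(n); pickle.dump(c,open(f"pics/{n}0.pkl","wb")); cv2.imwrite(f"pics/{n}0.png",c["img"])
    print(n,c["K"],c["k1"],c["R"],c["t"])
E
```

```text
pics
{'time': 0.0, 'q': array([ 9.70491809e-01,  5.28463039e-01,  1.43389737e+00,  1.63338919e-05,
        1.18141058e+00, -1.78481366e-01]), 'joint_velocities': array([-3.12113426e-04,  3.95093061e-04,  2.91220474e-04,  1.54423830e-03,
        7.77960183e-06, -1.19486197e-03]), 'joint_torque': array([ 9.05679644e-05, -4.40043283e+01, -1.76596534e+01,  6.32844167e-02,
        5.84064180e-02, -1.71721636e-04]), 'position': array([0.25545056, 0.56965195, 0.24057509]), 'tool_rot': array([ 2.09354278e-01,  9.77839251e-01, -1.00476720e-03, -4.20464974e-04]), 'ft_force': array([ 0.80356985, -0.00376316, -0.06266173]), 'moment': array([0.01083343, 0.00384184, 0.03425364]), 'grip_width': 0.0870226173823407}
0.019
scene [[475.46321916   0.         318.01497662]
 [  0.         475.46321916 238.38407146]
 [  0.           0.           1.        ]] 0.01704361648300725 [[ 0.24543018  0.96940817  0.0034395 ]
 [ 0.56031183 -0.13895997 -0.81654197]
 [-0.7910845   0.20233123 -0.57727583]] [-0.16123727 -0.21098997  1.56662174]
top [[437.70757618   0.         313.08025643]
 [  0.         437.70757618 232.6992087 ]
 [  0.           0.           1.        ]] -0.0259034066509407 [[ 0.01099276 -0.99989439  0.00950671]
 [-0.9954647  -0.01184151 -0.09439178]
 [ 0.09449438 -0.00842597 -0.99548974]] [0.0167937  0.4903976  1.27691169]
```

View pics/scene0.png

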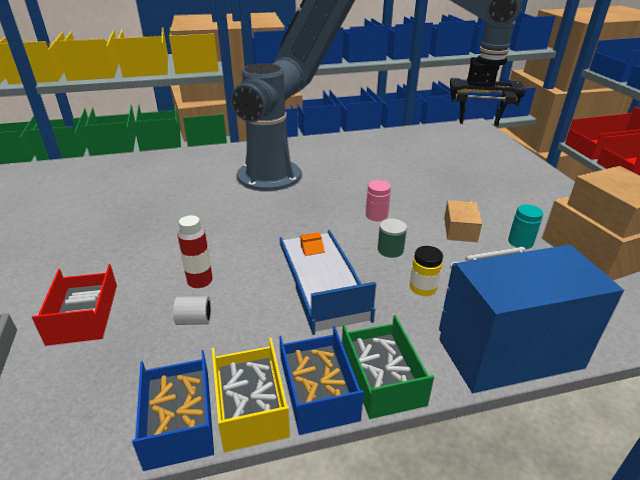

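View pics/top0.png

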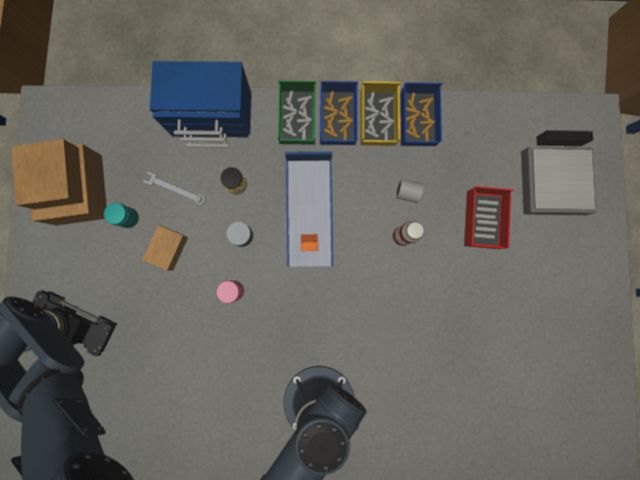

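Scene picture: red can (195,250), steel coupling (192,310), yellow jar (425,270), green tin (392,238), lane (325,280), orange chock (312,243), and jar look-alikes in pink (378,200) and turquoise (526,227). Next I measure them.

```bash
cat > h.py <<'E'
import numpy as np,cv2,pickle
from scipy.spatial.transform import Rotation as Ro
from scipy.optimize import least_squares
def cloud(c):
    h,w=c["depth"].shape
    u,v=np.meshgrid(np.arange(w),np.arange(h))
    p=cv2.undistortPoints(np.stack([u,v],-1).reshape(-1,1,2).astype(np.float64),c["K"],np.array([c["k1"],0,0,0.])).reshape(h,w,2)
    d=c["depth"]; X=np.dstack([p*d[...,None],d])
    W=(X-c["t"])@c["R"]   # R^T (X-t)
    W[d<=0]=np.nan
    return W
def proj(c,P):
    r,_=cv2.Rodrigues(c["R"]); return cv2.projectPoints(np.atleast_2d(P).astype(float),r,c["t"],c["K"],np.array([c["k1"],0,0,0.]))[0].reshape(-1,2)
def load(n): return pickle.load(open(f"pics/{n}.pkl","rb"))
E
python3 - <<'E'
from h import *
for n in("scene0","top0"):
    c=load(n);W=cloud(c);hsv=cv2.cvtColor(c["img"],cv2.COLOR_BGR2HSV)
    np.set_printoptions(precision=4,suppress=True)
    # table check
    ok=np.isfinite(W[...,2]); m=ok&(abs(W[...,2])<.015)&(W[...,0]>.3)&(W[...,0]<.8)
    print(n,"table z",np.median(W[m][:,2]),W[m][:,2].std())
    rois={"scene0":dict(can=(170,205,225,295),coup=(168,285,218,332),jar=(405,240,447,300),tin=(370,212,412,262),chock=(295,228,330,258),lane=(275,225,380,335)),
     "top0":dict(can=(388,215,430,250),coup=(392,175,430,207),jar=(215,162,252,198),tin=(222,218,256,250),chock=(298,230,322,254),lane=(280,148,338,270))}[n]
    for k,(a,b,e,f) in rois.items():
        P=W[b:f,a:e];q=P[np.isfinite(P[...,2])&(P[...,2]>(.012))]
        print(k,len(q),"min",np.percentile(q,1,axis=0),"max",np.percentile(q,99,axis=0),"med",np.median(q,0))
    a=cv2.resize(c["img"][140:340,150:460] if n=="scene0" else c["img"][130:290,190:440],None,fx=2.5 if n=="scene0" else 3,fy=2.5 if n=="scene0" else 3,interpolation=cv2.INTER_CUBIC);cv2.imwrite(f"pics/crop_{n}.png",a)
E
```

```text
scene0 table z -0.0006605405682353606 0.002904391426227437
can 1713 min [ 0.4767 -0.2769  0.0141] max [ 0.522  -0.2194  0.1702] med [ 0.5126 -0.2472  0.1029]
coup 1025 min [ 0.6038 -0.3013  0.0134] max [ 0.6584 -0.2292  0.0605] med [ 0.6423 -0.2654  0.0481]
jar 1240 min [0.6175 0.2239 0.0136] max [0.6764 0.2825 0.1014] med [0.663  0.2459 0.0741]
tin 948 min [0.3427 0.2028 0.0129] max [0.5212 0.2723 0.0769] med [0.5044 0.2314 0.0558]
chock 829 min [ 0.3981 -0.0104  0.014 ] max [0.5038 0.0925 0.0577] med [0.4679 0.0331 0.0289]
lane 6053 min [ 0.4051 -0.0343  0.0135] max [0.7766 0.1038 0.1043] med [0.6128 0.0324 0.0305]
top0 table z -0.0006208058249944164 0.003272842354444506
can 543 min [ 0.4576 -0.2654  0.0184] max [ 0.5141 -0.2152  0.1747] med [ 0.4816 -0.2326  0.1434]
coup 489 min [ 0.5869 -0.2959  0.0195] max [ 0.6501 -0.2253  0.0636] med [ 0.6154 -0.2576  0.0537]
jar 524 min [0.6068 0.2246 0.0151] max [0.6673 0.285  0.1045] med [0.6317 0.2511 0.0974]
tin 500 min [0.4497 0.2027 0.0173] max [0.5135 0.2681 0.0804] med [0.4793 0.2322 0.0744]
chock 572 min [ 0.4297 -0.0016  0.0148] max [0.4982 0.0671 0.0599] med [0.463  0.0316 0.028 ]
lane 5235 min [ 0.397  -0.0332  0.0138] max [0.7117 0.1014 0.1044] med [0.5617 0.0341 0.0282]
```

View pics/crop_scene0.png

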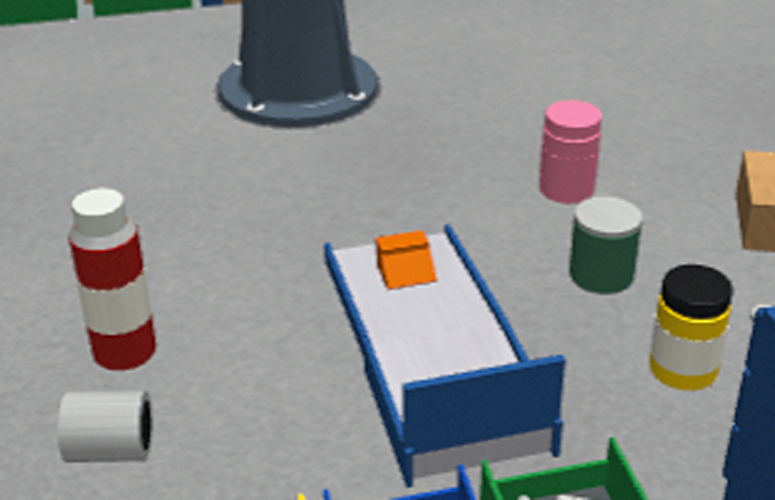

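View pics/crop_top0.png

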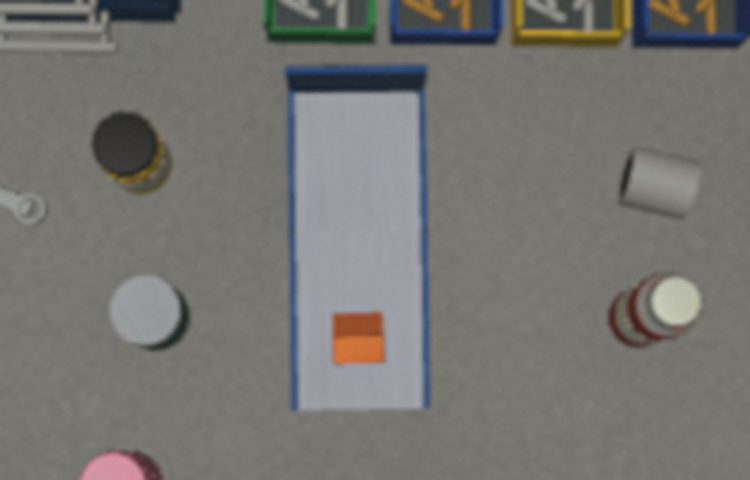

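The two views identify each part clearly. The yellow jar with the black lid is at (425,270) in the scene view, and pink (378,200) and turquoise (526,227) are decoys. The orange chock is at (360,340) in the top crop with its toe facing the backstop. Now I fit precise poses.

```bash
cat >> h.py <<'E'
def fitcyl(q,r):
    # vertical: circle radius r
    f=lambda p: np.hypot(q[:,0]-p[0],q[:,1]-p[1])-r
    return least_squares(f,np.median(q,0)[:2],loss='soft_l1',f_scale=.002)
def roi(c,W,b,zmin,zmax):
    P=W[b[1]:b[3],b[0]:b[2]].reshape(-1,3);C=c["img"][b[1]:b[3],b[0]:b[2]].reshape(-1,3)
    k=np.isfinite(P[:,2])&(P[:,2]>zmin)&(P[:,2]<zmax);return P[k],C[k]
E
python3 - <<'E'
from h import *
np.set_printoptions(precision=4,suppress=True)
S=load("scene0");T=load("top0");WS=cloud(S);WT=cloud(T)
R={"S":dict(can=(170,205,225,295),coup=(168,285,218,332),jar=(405,240,447,300),tin=(374,212,412,262)),
 "T":dict(can=(388,215,430,250),coup=(392,175,430,207),jar=(215,162,252,198),tin=(222,218,256,250))}
for k,r,z0,z1 in(("can",.03,.015,.13),("jar",.032,.015,.075),("tin",.034,.015,.06)):
  for n,c,W in(("S",S,WS),("T",T,WT)):
    q,_=roi(c,W,R[n][k],z0,z1);s=fitcyl(q,r);print(k,n,len(q),s.x,np.median(abs(s.fun)))
for k,z0,z1 in(("can",.162,.18),("jar",.092,.11),("tin",.064,.085)):
  for n,c,W in(("S",S,WS),("T",T,WT)):
    q,_=roi(c,W,R[n][k],z0,z1);print(k,n,"top centroid",(q.min(0)+q.max(0))/2,q.mean(0),len(q))
# coupling: axis horizontal at z=.03, r=.03
for n,c,W in(("S",S,WS),("T",T,WT)):
    q,_=roi(c,W,R[n]["coup"],.008,.07)
    def f(p):
        a=np.array([np.cos(p[2]),np.sin(p[2])]);d=(q[:,:2]-p[:2])
        return np.hypot(d@np.array([-a[1],a[0]]),q[:,2]-.03)-.03
    g=min((least_squares(f,[.62,-.26,t],loss='soft_l1',f_scale=.002) for t in(1.2,1.6,2.0)),key=lambda s:s.cost)
    p=g.x;a=np.array([np.cos(p[2]),np.sin(p[2])]);l=(q[abs(g.fun)<.004][:,:2]-p[:2])@a
    print("coup",n,p,np.median(abs(g.fun)),"centre",p[:2]+a*(np.percentile(l,1)+np.percentile(l,99))/2,"len",np.ptp(np.percentile(l,[1,99])))
# lane: deck floor + rails (blue), backstop
for n,c,W,b in(("S",S,WS,(270,220,385,335)),("T",T,WT,(278,148,342,274))):
    P,C=roi(c,W,b,.012,.12);h=cv2.cvtColor(C[None],cv2.COLOR_BGR2HSV)[0]
    bl=(h[:,0]>100)&(h[:,0]<125)&(h[:,1]>110)
    rail=P[bl&(P[:,2]<.047)&(P[:,0]<.66)]
    for nm,m in(("railR",rail[:,1]<.035),("railL",rail[:,1]>.035)):
        g=rail[m]; g=g[g[:,2]>.018] ; v=cv2.fitLine(g[:,:2].astype(np.float32),cv2.DIST_HUBER,0,.01,.01).ravel();print(n,nm,len(g),v,"yaw",np.arctan2(v[1]/v[0],1),g[:,0].min(),g[:,0].max())
    bk=P[bl&(P[:,2]>.055)];print(n,"bk",len(bk),np.percentile(bk,[2,50,98],axis=0))
    v=cv2.fitLine(bk[:,:2].astype(np.float32),cv2.DIST_HUBER,0,.01,.01).ravel();print(v, np.arctan2(-v[0]/v[1],1))
    o=(h[:,0]<15)&(h[:,1]>150);g=P[o];print("chock",len(g),np.percentile(g,[2,50,98],axis=0), "top",g[g[:,2]>.05].mean(0) if (g[:,2]>.05).any() else 0)
    u=(h[:,1]<50);g=P[u&(P[:,0]<.6)&(P[:,2]>.01)&(P[:,2]<.04)];A=np.c_[g[:,:2],np.ones(len(g))];print("ramp plane",np.linalg.lstsq(A,g[:,2],rcond=None)[0])
E
```

```text
can S 1100 [ 0.4897 -0.2486] 0.0008779205186553608
can T 159 [ 0.487  -0.2461] 0.0007822412352112562
jar S 599 [0.6908 0.2282] 0.006320928253254001
jar T 104 [0.5946 0.2218] 0.006609815153550023
tin S 459 [0.4848 0.237 ] 0.0013123732352559592
tin T 50 [0.4516 0.1834] 0.005935171343070407
can S top centroid [ 0.4922 -0.2489  0.1668] [ 0.4956 -0.2483  0.1678] 212
can T top centroid [ 0.4871 -0.2443  0.1695] [ 0.4869 -0.2441  0.1691] 216
jar S top centroid [0.7012 0.2545 0.1008] [0.6495 0.2538 0.0984] 428
jar T top centroid [0.6388 0.2562 0.0988] [0.6382 0.256  0.0989] 368
tin S top centroid [0.4871 0.2359 0.0715] [0.4926 0.2338 0.0733] 401
tin T top centroid [0.4821 0.2358 0.0736] [0.4818 0.2354 0.0747] 441
coup S [ 0.6676 -0.0574  1.3558] 0.0011750523211273012 centre [ 0.6223 -0.2648] len 0.06432904074827714
coup T [0.7351 0.2696 1.3585] 0.001624256069610799 centre [ 0.6206 -0.2617] len 0.06499243278999067
S railR 253 [ 0.9997  0.0226  0.5446 -0.0329] yaw 0.022607526 0.3990117257248111 0.6599731173468079
S railL 194 [0.9996 0.0265 0.5433 0.0972] yaw 0.026522418 0.3976399492820258 0.6407545127398637
S bk 1294 [[ 0.7124 -0.0266  0.0561]
 [ 0.7184  0.0341  0.0828]
 [ 0.7228  0.1005  0.105 ]]
[ 0.0242 -0.9997  0.7184  0.0406] 0.024160821
chock 308 [[0.4421 0.0086 0.0264]
 [0.4705 0.0311 0.0426]
 [0.491  0.0559 0.057 ]] top [0.458  0.0322 0.0541]
ramp plane [ 0.0748 -0.0017 -0.0141]
T railR 68 [ 0.9996  0.0272  0.5036 -0.0317] yaw 0.02720504 0.39790322073052503 0.6468041286904899
T railL 79 [0.9999 0.0142 0.5293 0.0999] yaw 0.014172622 0.3965208439396721 0.6587375022794937
T bk 130 [[ 0.7059 -0.0226  0.0927]
 [ 0.7092  0.0357  0.1024]
 [ 0.7133  0.1011  0.1088]]
[ 0.0285 -0.9996  0.7093  0.0312] 0.028484777
chock 229 [[0.4396 0.0138 0.0289]
 [0.4597 0.0341 0.0526]
 [0.4825 0.0547 0.06  ]] top [0.4497 0.0338 0.0556]
ramp plane [ 0.0708  0.0042 -0.0117]
```

```bash
cat > mv.py <<'E'
# usage: mv.py x y z jawyaw_deg lean_deg [nrows]   -> shift/turn in tool axes.  lane frame if first arg L: coords lane mm
import sys,numpy as np
from h import *
from rig import telemetry
LO=np.array([.556,.0337]);LY=.024
def l2w(x,y): return LO+np.array([np.cos(LY)*x-np.sin(LY)*y,np.sin(LY)*x+np.cos(LY)*y])
def w2l(p): d=np.asarray(p[:2])-LO; return np.array([np.cos(LY)*d[0]+np.sin(LY)*d[1],-np.sin(LY)*d[0]+np.cos(LY)*d[1]])
def Rt(jy,lean):
    y=np.array([np.cos(jy),np.sin(jy),0]);X=np.array([np.sin(jy),-np.cos(jy),0])
    z=np.sin(lean)*X-np.cos(lean)*np.array([0,0,1]);return np.c_[np.cross(y,z),y,z]
if __name__=="__main__":
    a=sys.argv[1:];lane=a[0]=="L";a=[float(v) for v in(a[1:] if lane else a)]
    o=telemetry.get_obs();p=o["position"];R=Ro.from_quat(o["tool_rot"])
    tgt=np.r_[l2w(a[0],a[1]),a[2]] if lane else np.array(a[:3])
    jy=np.radians(a[3]);T=Ro.from_matrix(Rt(jy,np.radians(a[4])))
    d=R.inv().apply(tgt-p);rv=np.degrees((R.inv()*T).as_rotvec())
    np.set_printoptions(precision=4,suppress=True)
    print("t",round(o["time"],2),"pos",p,"lane",w2l(p),"z-dir",R.as_matrix()[:,2],"jaw",round(float(np.degrees(np.arctan2(*R.as_matrix()[[1,0],1]))),2),"F",o["ft_force"],"w",o["grip_width"],"q",o["q"])
    print("total",d,"dist",np.linalg.norm(d),"rot",rv,"need rows",np.linalg.norm(d)/.0625,np.linalg.norm(rv)/10.7)
    n=int(a[5]) if len(a)>5 else 5
    for i in range(1,n+1):
        f=i/n; print([round(float(v),4) for v in d*f],[round(float(v),2) for v in rv*f])
E
python3 mv.py .43 .2 .29 91.4 0 8; python3 - <<'E'
from h import *
S=load("scene0");T=load("top0");WS=cloud(S);WT=cloud(T)
for n,c,W,b in(("S",S,WS,(405,240,447,300)),("T",T,WT,(215,162,252,198))):
    q,C=roi(c,W,b,.02,.078); q=q[np.hypot(q[:,0]-.641,q[:,1]-.255)<.04]; s=fitcyl(q,.032);print("jar",n,len(q),s.x,np.median(abs(s.fun)))
    q,C=roi(c,W,b,.09,.11); q=q[np.hypot(q[:,0]-.641,q[:,1]-.255)<.04];print(q.mean(0),(q.min(0)+q.max(0))/2,np.ptp(q,axis=0))
E
```

```text
t 0.1 pos [0.2555 0.5697 0.2407] lane [-0.2876  0.5431] z-dir [-0.0011 -0.0016 -1.    ] jaw 65.83 F [-0.2469 -0.0835  0.3304] w 0.08708911542177003 q [ 0.9705  0.5284  1.4338 -0.      1.1814 -0.1785]
total [-0.3106 -0.266  -0.0489] dist 0.41180312083195136 rot [ -0.1044  -0.0442 -25.5652] need rows 6.588849933311222 2.3892955213397538
[-0.0388, -0.0332, -0.0061] [-0.01, -0.01, -3.2]
[-0.0776, -0.0665, -0.0122] [-0.03, -0.01, -6.39]
[-0.1165, -0.0997, -0.0184] [-0.04, -0.02, -9.59]
[-0.1553, -0.133, -0.0245] [-0.05, -0.02, -12.78]
[-0.1941, -0.1662, -0.0306] [-0.07, -0.03, -15.98]
[-0.2329, -0.1995, -0.0367] [-0.08, -0.03, -19.17]
[-0.2717, -0.2327, -0.0428] [-0.09, -0.04, -22.37]
[-0.3106, -0.266, -0.0489] [-0.1, -0.04, -25.57]
jar S 592 [0.64214565 0.25710371] 0.0007521326991466078
[0.64761745 0.25388117 0.09799702] [0.64313034 0.25580637 0.09677103] [0.0633272  0.06215785 0.01321177]
jar T 108 [0.59560002 0.2210561 ] 0.006779917006354615
[0.63791098 0.25592142 0.09881973] [0.63846339 0.25621558 0.09787013] [0.06027796 0.05974687 0.01472362]
```

>>> step_arm --targets '[{"dx": -0.045, "dy": -0.039, "dz": -0.01, "rz": -5}, {"dx": -0.09, "dy": -0.078, "dz": -0.02, "rz": -10}, {"dx": -0.135, "dy": -0.117, "dz": -0.03, "rz": -15}, {"dx": -0.18, "dy": -0.156, "dz": -0.04, "rz": -20}, {"dx": -0.225, "dy": -0.195, "dz": -0.05, "rz": -25.5}]' --gripper 1 --force 25

```text
invalid input
```

```bash
python3 mv.py .4883 -.2473 .26 91.4 0 10
```

```text
t 0.1 pos [0.2555 0.5697 0.2407] lane [-0.2876  0.5431] z-dir [-0.0011 -0.0016 -1.    ] jaw 65.83 F [-0.2469 -0.0835  0.3304] w 0.08708911542177003 q [ 0.9705  0.5284  1.4338 -0.      1.1814 -0.1785]
total [-0.5469 -0.6501 -0.0183] dist 0.8497610554358955 rot [ -0.1044  -0.0442 -25.5652] need rows 13.596176886974328 2.3892955213397538
[-0.0547, -0.065, -0.0018] [-0.01, -0.0, -2.56]
[-0.1094, -0.13, -0.0037] [-0.02, -0.01, -5.11]
[-0.1641, -0.195, -0.0055] [-0.03, -0.01, -7.67]
[-0.2187, -0.2601, -0.0073] [-0.04, -0.02, -10.23]
[-0.2734, -0.3251, -0.0091] [-0.05, -0.02, -12.78]
[-0.3281, -0.3901, -0.011] [-0.06, -0.03, -15.34]
[-0.3828, -0.4551, -0.0128] [-0.07, -0.03, -17.9]
[-0.4375, -0.5201, -0.0146] [-0.08, -0.04, -20.45]
[-0.4922, -0.5851, -0.0164] [-0.09, -0.04, -23.01]
[-0.5469, -0.6501, -0.0183] [-0.1, -0.04, -25.57]
```

Every row probably needs all six keys.

>>> step_arm --targets '[{"dx": -0.045, "dy": -0.039, "dz": -0.01, "rx": 0, "ry": 0, "rz": -5}, {"dx": -0.09, "dy": -0.078, "dz": -0.02, "rx": 0, "ry": 0, "rz": -10}, {"dx": -0.135, "dy": -0.117, "dz": -0.03, "rx": 0, "ry": 0, "rz": -15}, {"dx": -0.18, "dy": -0.156, "dz": -0.04, "rx": 0, "ry": 0, "rz": -20}, {"dx": -0.225, "dy": -0.195, "dz": -0.05, "rx": 0, "ry": 0, "rz": -25.5}]' --gripper 1 --force 25

```text
time: 0.72
position: [0.3813, 0.298, 0.291]
tool_rot: [-0.013, 1.0, -0.001, -0.001]
ft_force: [0.6, -0.0, 0.6]
grip_width: 0.087
```

```bash
python3 mv.py .4883 -.2473 .28 91.4 0 10
```

```text
t 0.72 pos [0.3813 0.298  0.291 ] lane [-0.1683  0.2684] z-dir [-0.0013 -0.0018 -1.    ] jaw 91.53 F [ 0.6317 -0.0315  0.6455] w 0.08703294356873441 q [ 0.4325  0.2747  1.7121 -0.0012  1.1567 -1.1646]
total [-0.0923 -0.5479  0.0119] dist 0.5557677519379323 rot [-0.1021 -0.077   0.1338] need rows 8.892284031006916 0.01729871139997574
[-0.0092, -0.0548, 0.0012] [-0.01, -0.01, 0.01]
[-0.0185, -0.1096, 0.0024] [-0.02, -0.02, 0.03]
[-0.0277, -0.1644, 0.0036] [-0.03, -0.02, 0.04]
[-0.0369, -0.2192, 0.0048] [-0.04, -0.03, 0.05]
[-0.0462, -0.274, 0.0059] [-0.05, -0.04, 0.07]
[-0.0554, -0.3287, 0.0071] [-0.06, -0.05, 0.08]
[-0.0646, -0.3835, 0.0083] [-0.07, -0.05, 0.09]
[-0.0739, -0.4383, 0.0095] [-0.08, -0.06, 0.11]
[-0.0831, -0.4931, 0.0107] [-0.09, -0.07, 0.12]
[-0.0923, -0.5479, 0.0119] [-0.1, -0.08, 0.13]
```

>>> step_arm --targets '[{"dx": -0.009, "dy": -0.055, "dz": 0, "rx": 0, "ry": 0, "rz": 0}, {"dx": -0.018, "dy": -0.11, "dz": 0, "rx": 0, "ry": 0, "rz": 0}, {"dx": -0.028, "dy": -0.165, "dz": 0, "rx": 0, "ry": 0, "rz": 0}, {"dx": -0.037, "dy": -0.22, "dz": 0, "rx": 0, "ry": 0, "rz": 0}, {"dx": -0.046, "dy": -0.274, "dz": 0, "rx": 0, "ry": 0, "rz": 0}]'

```text
time: 1.35
position: [0.4346, 0.0235, 0.2914]
tool_rot: [-0.013, 1.0, -0.001, -0.001]
ft_force: [0.2, -0.5, -1.6]
grip_width: 0.0868
```

>>> step_arm --targets '[{"dx": -0.009, "dy": -0.055, "dz": 0.0, "rx": 0, "ry": 0, "rz": 0}, {"dx": -0.018, "dy": -0.11, "dz": 0.005, "rx": 0, "ry": 0, "rz": 0}, {"dx": -0.028, "dy": -0.165, "dz": 0.01, "rx": 0, "ry": 0, "rz": 0}, {"dx": -0.037, "dy": -0.22, "dz": 0.02, "rx": 0, "ry": 0, "rz": 0}, {"dx": -0.046, "dy": -0.274, "dz": 0.03, "rx": 0, "ry": 0, "rz": 0}]'

```text
time: 1.98
position: [0.4877, -0.251, 0.2612]
tool_rot: [-0.013, 1.0, -0.001, -0.001]
ft_force: [0.2, 0.2, 0.7]
grip_width: 0.0871
```

```bash
python3 mv.py .4883 -.2473 .127 91.4 0 5
```

```text
t 1.98 pos [ 0.4877 -0.251   0.2612] lane [-0.0751 -0.283 ] z-dir [-0.0015 -0.0012 -1.    ] jaw 91.49 F [0.1983 0.2231 0.6839] w 0.08712581848545956 q [-0.678   0.4012  1.6023 -0.0021  1.1385 -2.274 ]
total [-0.0009  0.0038  0.1342] dist 0.13425276643766937 rot [-0.066  -0.0872  0.0939] need rows 2.14804426300271 0.013469244802338723
[-0.0002, 0.0008, 0.0268] [-0.01, -0.02, 0.02]
[-0.0003, 0.0015, 0.0537] [-0.03, -0.03, 0.04]
[-0.0005, 0.0023, 0.0805] [-0.04, -0.05, 0.06]
[-0.0007, 0.0031, 0.1074] [-0.05, -0.07, 0.08]
[-0.0009, 0.0038, 0.1342] [-0.07, -0.09, 0.09]
```

>>> step_arm --targets '[{"dx": -0.001, "dy": 0.004, "dz": 0.03, "rx": 0, "ry": 0, "rz": 0}, {"dx": -0.001, "dy": 0.004, "dz": 0.06, "rx": 0, "ry": 0, "rz": 0}, {"dx": -0.001, "dy": 0.004, "dz": 0.09, "rx": 0, "ry": 0, "rz": 0}, {"dx": -0.001, "dy": 0.004, "dz": 0.115, "rx": 0, "ry": 0, "rz": 0}, {"dx": -0.001, "dy": 0.004, "dz": 0.134, "rx": 0, "ry": 0, "rz": 0}]'

```text
time: 2.6
position: [0.4878, -0.2467, 0.1256]
tool_rot: [-0.013, 1.0, 0.0, -0.002]
ft_force: [0.4, -0.0, 0.4]
grip_width: 0.087
```

>>> step_arm --targets '[{"dx": 0, "dy": 0, "dz": 0, "rx": 0, "ry": 0, "rz": 0}, {"dx": 0, "dy": 0, "dz": 0, "rx": 0, "ry": 0, "rz": 0}, {"dx": 0, "dy": 0, "dz": 0, "rx": 0, "ry": 0, "rz": 0}, {"dx": 0, "dy": 0, "dz": 0, "rx": 0, "ry": 0, "rz": 0}, {"dx": 0, "dy": 0, "dz": 0, "rx": 0, "ry": 0, "rz": 0}]' --gripper 0

```text
time: 3.22
position: [0.4883, -0.2471, 0.1265]
tool_rot: [-0.013, 1.0, -0.0, -0.001]
ft_force: [-0.3, -0.7, 3.0]
grip_width: 0.0597
```

```bash
cat > snap.py <<'E'
import sys,pickle,cv2
from rig import viewer
n,cam=sys.argv[1:3];b=[int(v) for v in sys.argv[3:7]] if len(sys.argv)>3 else [0,0,640,480]
c=viewer.camera(cam);pickle.dump(c,open(f"pics/{n}.pkl","wb"));i=c["img"][b[1]:b[3],b[0]:b[2]]
f=min(800/i.shape[1],600/i.shape[0]);cv2.imwrite(f"pics/{n}.png",cv2.resize(i,None,fx=f,fy=f,interpolation=cv2.INTER_CUBIC))
E
python3 snap.py a1 scene 100 100 420 340; python3 mv.py .4883 -.2473 .26 91.4 0 5
```

```text
t 3.27 pos [ 0.4883 -0.2471  0.1265] lane [-0.0744 -0.2791] z-dir [-0.0017 -0.001  -1.    ] jaw 91.49 F [-0.3941 -0.6753  4.3803] w 0.05914856106471478 q [-0.6717  0.5892  1.7298 -0.0025  0.8234 -2.2668]
total [ 0.0003 -0.0003 -0.1335] dist 0.13348878507445783 rot [-0.0534 -0.0974  0.0875] need rows 2.1358205611913252 0.013214687208089127
[0.0001, -0.0001, -0.0267] [-0.01, -0.02, 0.02]
[0.0001, -0.0001, -0.0534] [-0.02, -0.04, 0.03]
[0.0002, -0.0002, -0.0801] [-0.03, -0.06, 0.05]
[0.0002, -0.0003, -0.1068] [-0.04, -0.08, 0.07]
[0.0003, -0.0003, -0.1335] [-0.05, -0.1, 0.09]
```

View pics/a1.png

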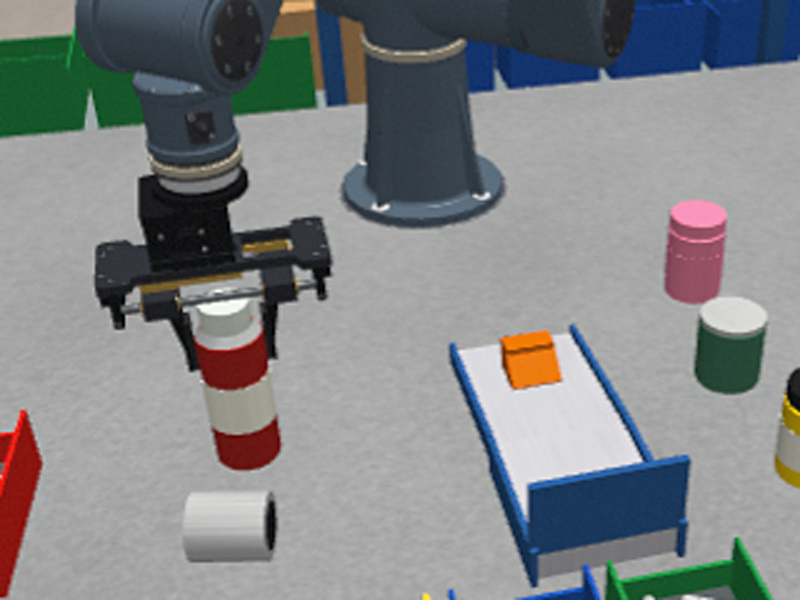

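The can is gripped upright between the pads, opening 59 mm (crop around (240,360)). Lift and carry.

>>> step_arm --targets '[{"dx": 0, "dy": 0, "dz": -0.02, "rx": 0, "ry": 0, "rz": 0}, {"dx": 0, "dy": 0, "dz": -0.05, "rx": 0, "ry": 0, "rz": 0}, {"dx": 0, "dy": 0, "dz": -0.085, "rx": 0, "ry": 0, "rz": 0}, {"dx": -0.01, "dy": 0.02, "dz": -0.11, "rx": 0, "ry": 0, "rz": 0}, {"dx": -0.025, "dy": 0.05, "dz": -0.12, "rx": 0, "ry": 0, "rz": 0}]'

```text
time: 3.9
position: [0.5126, -0.1967, 0.2477]
tool_rot: [-0.012, 1.0, -0.001, 0.0]
ft_force: [0.4, -0.2, -2.3]
grip_width: 0.0597
```

```bash
python3 mv.py L .112 0 .22 91.4 0 5
```

```text
t 3.9 pos [ 0.5126 -0.1967  0.2477] lane [-0.0489 -0.2293] z-dir [ 0.0001 -0.0023 -1.    ] jaw 91.37 F [ 0.3654 -0.1542 -2.2847] w 0.05965373360413447 q [-0.569   0.4174  1.6179 -0.0021  1.1049 -2.1628]
total [-0.1609  0.2294  0.0272] dist 0.28152618459228324 rot [-0.1309  0.0028 -0.0298] need rows 4.504418953476532 0.012552835917472157
[-0.0322, 0.0459, 0.0054] [-0.03, 0.0, -0.01]
[-0.0644, 0.0918, 0.0109] [-0.05, 0.0, -0.01]
[-0.0965, 0.1376, 0.0163] [-0.08, 0.0, -0.02]
[-0.1287, 0.1835, 0.0218] [-0.1, 0.0, -0.02]
[-0.1609, 0.2294, 0.0272] [-0.13, 0.0, -0.03]
```

>>> step_arm --targets '[{"dx": -0.03, "dy": 0.042, "dz": 0, "rx": 0, "ry": 0, "rz": 0}, {"dx": -0.068, "dy": 0.097, "dz": 0, "rx": 0, "ry": 0, "rz": 0}, {"dx": -0.106, "dy": 0.151, "dz": 0, "rx": 0, "ry": 0, "rz": 0}, {"dx": -0.14, "dy": 0.2, "dz": 0.01, "rx": 0, "ry": 0, "rz": 0}, {"dx": -0.161, "dy": 0.229, "dz": 0.027, "rx": -0.1, "ry": 0, "rz": 0}]'

```text
time: 4.53
position: [0.6692, 0.0389, 0.2199]
tool_rot: [-0.013, 1.0, -0.0, 0.001]
ft_force: [0.5, -0.7, -1.3]
grip_width: 0.0595
```

```bash
python3 mv.py L .112 0 .158 91.4 0 5;python3 snap.py a2 scene 240 100 420 340
```

```text
t 4.53 pos [0.6692 0.0389 0.2199] lane [0.1133 0.0025] z-dir [ 0.0011 -0.0002 -1.    ] jaw 91.49 F [ 0.4695 -0.6612 -1.3488] w 0.05948399930546653 q [-0.1083  0.6118  1.3326 -0.0001  1.1961 -1.7051]
total [ 0.0013 -0.0024  0.0619] dist 0.061954132990492974 rot [-0.0131  0.0623  0.0907] need rows 0.9912661278478876 0.010356433192412967
[0.0003, -0.0005, 0.0124] [-0.0, 0.01, 0.02]
[0.0005, -0.001, 0.0248] [-0.01, 0.02, 0.04]
[0.0008, -0.0015, 0.0371] [-0.01, 0.04, 0.05]
[0.0011, -0.002, 0.0495] [-0.01, 0.05, 0.07]
[0.0013, -0.0024, 0.0619] [-0.01, 0.06, 0.09]
```

View pics/a2.png

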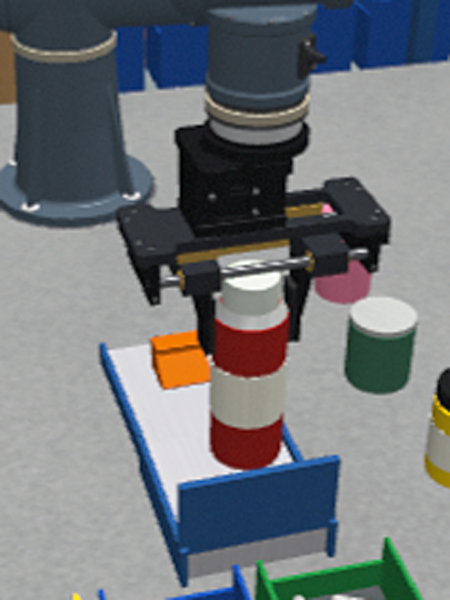

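The can is over the back of the lane, upright, with its bottom about 60 mm above the deck. Lower it.

>>> step_arm --targets '[{"dx": 0.001, "dy": -0.002, "dz": 0.02, "rx": 0, "ry": 0, "rz": 0}, {"dx": 0.001, "dy": -0.002, "dz": 0.04, "rx": 0, "ry": 0, "rz": 0}, {"dx": 0.001, "dy": -0.002, "dz": 0.055, "rx": 0, "ry": 0, "rz": 0}, {"dx": 0.001, "dy": -0.002, "dz": 0.06, "rx": 0, "ry": 0, "rz": 0}, {"dx": 0.001, "dy": -0.002, "dz": 0.062, "rx": 0, "ry": 0, "rz": 0}]'

```text
time: 5.2
position: [0.6689, 0.0416, 0.1568]
tool_rot: [-0.014, 1.0, 0.003, -0.0]
ft_force: [-5.0, 1.2, 13.6]
grip_width: 0.0596
```

>>> step_arm --targets '[{"dx": 0, "dy": 0, "dz": 0.001, "rx": 0, "ry": 0, "rz": 0}, {"dx": 0, "dy": 0, "dz": 0.002, "rx": 0, "ry": 0, "rz": 0}, {"dx": 0, "dy": 0, "dz": 0.002, "rx": 0, "ry": 0, "rz": 0}, {"dx": 0, "dy": 0, "dz": 0.002, "rx": 0, "ry": 0, "rz": 0}, {"dx": 0, "dy": 0, "dz": 0.002, "rx": 0, "ry": 0, "rz": 0}]'

```text
time: 5.82
position: [0.6699, 0.0414, 0.1566]
tool_rot: [-0.014, 1.0, 0.002, 0.001]
ft_force: [-1.4, 0.2, 6.0]
grip_width: 0.0594
```

```bash
python3 snap.py a3 scene 240 100 420 340; python3 mv.py L .112 0 .1565 91.4 0 1;python3 - <<'E'
from h import *
from mv import w2l
c=load("a3");W=cloud(c)
q,C=roi(c,W,(310,180,375,310),.05,.15);h=cv2.cvtColor(C[None],cv2.COLOR_BGR2HSV)[0];k=(h[:,1]>120)&((h[:,0]<8)|(h[:,0]>172))&(abs(q[:,0]-.66)<.05);q=q[k];s=fitcyl(q,.03);print(len(q),s.x,w2l(s.x),np.percentile(q[:,2],[1,99]))
E
```

```text
t 5.88 pos [0.6699 0.0414 0.1566] lane [0.114  0.0049] z-dir [ 0.0023  0.0047 -1.    ] jaw 91.57 F [-1.8497  0.869   6.2804] w 0.05944834857019327 q [-0.1066  0.6834  1.3845  0.0056  1.0719 -1.7074]
total [ 0.002  -0.0049  0.0001] dist 0.005345278873922904 rot [0.2646 0.1371 0.1708] need rows 0.08552446198276646 0.03210078021677187
[0.002, -0.0049, 0.0001] [0.26, 0.14, 0.17]
258 [0.67124184 0.04175408] [0.11540193 0.00528622] [0.12510605 0.1496849 ]
```

View pics/a3.png

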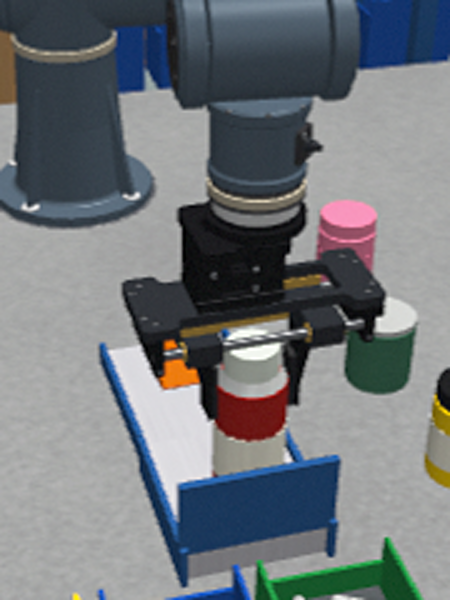

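Deck contact came at the expected height (0.157), and can x ≈ 0.114, y ≈ 0.005. Release and rise.

>>> step_arm --targets '[{"dx": 0, "dy": 0, "dz": 0, "rx": 0, "ry": 0, "rz": 0}, {"dx": 0, "dy": 0, "dz": 0, "rx": 0, "ry": 0, "rz": 0}, {"dx": 0, "dy": 0, "dz": 0, "rx": 0, "ry": 0, "rz": 0}, {"dx": 0, "dy": 0, "dz": 0, "rx": 0, "ry": 0, "rz": 0}, {"dx": 0, "dy": 0, "dz": 0, "rx": 0, "ry": 0, "rz": 0}]' --gripper 1

```text
time: 6.5
position: [0.6698, 0.0414, 0.1564]
tool_rot: [-0.014, 1.0, 0.002, 0.001]
ft_force: [-0.3, -0.4, -0.8]
grip_width: 0.0868
```

>>> step_arm --targets '[{"dx": 0, "dy": 0, "dz": -0.01, "rx": 0, "ry": 0, "rz": 0}, {"dx": 0, "dy": 0, "dz": -0.03, "rx": 0, "ry": 0, "rz": 0}, {"dx": 0, "dy": 0, "dz": -0.06, "rx": 0, "ry": 0, "rz": 0}, {"dx": 0, "dy": 0, "dz": -0.09, "rx": 0, "ry": 0, "rz": 0}, {"dx": 0, "dy": 0, "dz": -0.115, "rx": 0, "ry": 0, "rz": 0}]'

```text
time: 7.12
position: [0.6699, 0.0408, 0.2736]
tool_rot: [-0.014, 1.0, 0.002, 0.002]
ft_force: [1.3, -0.3, -0.0]
grip_width: 0.0869
```

```bash
python3 snap.py a4 scene 240 100 460 340; python3 mv.py .55 .2565 .25 91.4 30 5
```

```text
t 7.17 pos [0.6718 0.0407 0.2775] lane [0.1159 0.0042] z-dir [ 0.0107  0.0038 -0.9999] jaw 91.58 F [1.0532 0.8484 2.2001] w 0.08666878081843588 q [-0.1073  0.5564  1.2703  0.0051  1.3047 -1.7069]
total [0.1161 0.219  0.027 ] dist 0.24932985852087847 rot [  0.241  -29.3833   0.1203] need rows 3.9892777363340555 2.746217216215243
[0.0232, 0.0438, 0.0054] [0.05, -5.88, 0.02]
[0.0464, 0.0876, 0.0108] [0.1, -11.75, 0.05]
[0.0696, 0.1314, 0.0162] [0.14, -17.63, 0.07]
[0.0929, 0.1752, 0.0216] [0.19, -23.51, 0.1]
[0.1161, 0.219, 0.027] [0.24, -29.38, 0.12]
```

View pics/a4.png

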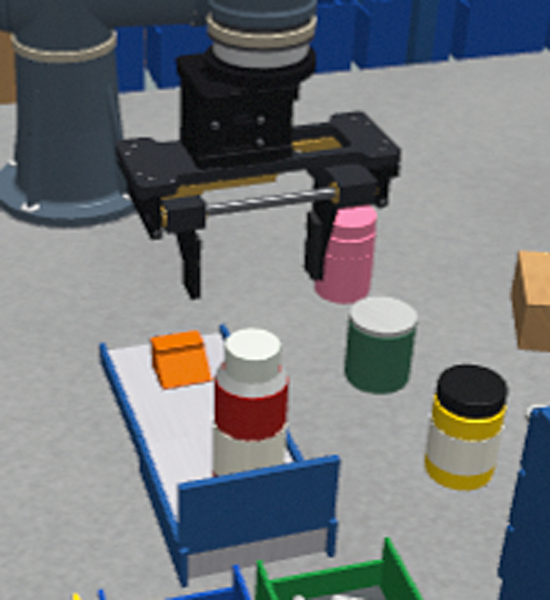

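The can stands free at the back of the lane at (250,410). Go to the pre-grasp of the yellow jar, leaned 30°.

```bash
python3 mv.py .5705 .2565 .191 91.4 30 5
```

```text
t 7.17 pos [0.6718 0.0407 0.2775] lane [0.1159 0.0042] z-dir [ 0.0107  0.0038 -0.9999] jaw 91.58 F [1.0532 0.8484 2.2001] w 0.08666878081843588 q [-0.1073  0.5564  1.2703  0.0051  1.3047 -1.7069]
total [0.0962 0.2182 0.0862] dist 0.2536149516947603 rot [  0.241  -29.3833   0.1203] need rows 4.0578392271161645 2.746217216215243
[0.0192, 0.0436, 0.0172] [0.05, -5.88, 0.02]
[0.0385, 0.0873, 0.0345] [0.1, -11.75, 0.05]
[0.0577, 0.1309, 0.0517] [0.14, -17.63, 0.07]
[0.077, 0.1746, 0.069] [0.19, -23.51, 0.1]
[0.0962, 0.2182, 0.0862] [0.24, -29.38, 0.12]
```

>>> step_arm --targets '[{"dx": 0.02, "dy": 0.044, "dz": 0, "rx": 0, "ry": -6, "rz": 0}, {"dx": 0.04, "dy": 0.09, "dz": 0.01, "rx": 0, "ry": -12, "rz": 0}, {"dx": 0.06, "dy": 0.135, "dz": 0.035, "rx": 0, "ry": -18, "rz": 0}, {"dx": 0.08, "dy": 0.18, "dz": 0.06, "rx": 0, "ry": -24, "rz": 0}, {"dx": 0.096, "dy": 0.218, "dz": 0.086, "rx": 0.2, "ry": -29.4, "rz": 0}]'

```text
time: 7.8
position: [0.5734, 0.2465, 0.1965]
tool_rot: [-0.011, 0.968, -0.001, 0.249]
ft_force: [1.0, -1.2, -0.3]
grip_width: 0.0869
```

```bash
python3 mv.py .6405 .2565 .070 91.4 30 5; python3 snap.py a5 scene 300 100 520 340
```

```text
t 7.8 pos [0.5734 0.2465 0.1965] lane [0.0225 0.2123] z-dir [ 0.4828  0.0047 -0.8757] jaw 91.25 F [ 0.954  -1.1556 -0.3125] w 0.08690034173091074 q [ 0.289   0.4832  1.8237 -0.3757  0.3711 -0.9863]
total [0.0021 0.0094 0.1432] dist 0.14352956499659572 rot [-0.4049 -1.1329  0.0588] need rows 2.2964730399455315 0.11257253609892465
[0.0004, 0.0019, 0.0286] [-0.08, -0.23, 0.01]
[0.0008, 0.0037, 0.0573] [-0.16, -0.45, 0.02]
[0.0012, 0.0056, 0.0859] [-0.24, -0.68, 0.04]
[0.0016, 0.0075, 0.1146] [-0.32, -0.91, 0.05]
[0.0021, 0.0094, 0.1432] [-0.4, -1.13, 0.06]
```

View pics/a5.png

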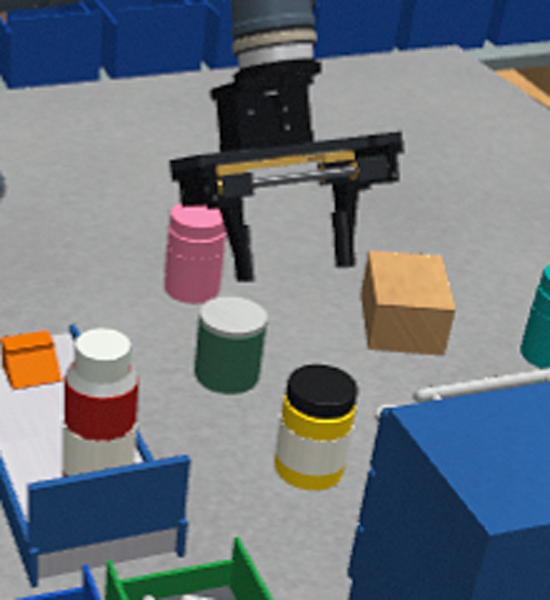

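```bash
python3 mv.py .6405 .2565 .072 91.4 20 5;python3 mv.py .61 .2565 .156 91.4 20 5
```

```text
t 7.85 pos [0.5688 0.2483 0.1925] lane [0.018  0.2143] z-dir [ 0.4769  0.0047 -0.8789] jaw 91.31 F [-2.6013  0.7364 -2.2843] w 0.08657996663858313 q [ 0.2943  0.4868  1.83   -0.3802  0.3688 -0.9773]
total [-0.0057  0.0074  0.1401] dist 0.14039304950543238 rot [-0.4034  8.4816  0.0806] need rows 2.246288792086918 0.7936042544548082
[-0.0011, 0.0015, 0.028] [-0.08, 1.7, 0.02]
[-0.0023, 0.0029, 0.056] [-0.16, 3.39, 0.03]
[-0.0034, 0.0044, 0.0841] [-0.24, 5.09, 0.05]
[-0.0046, 0.0059, 0.1121] [-0.32, 6.79, 0.06]
[-0.0057, 0.0074, 0.1401] [-0.4, 8.48, 0.08]
t 7.85 pos [0.5688 0.2483 0.1925] lane [0.018  0.2143] z-dir [ 0.4769  0.0047 -0.8789] jaw 91.31 F [-2.6013  0.7364 -2.2843] w 0.08657996663858313 q [ 0.2943  0.4868  1.83   -0.3802  0.3688 -0.9773]
total [-0.019   0.0075  0.0517] dist 0.055579599647605046 rot [-0.4034  8.4816  0.0806] need rows 0.8892735943616807 0.7936042544548082
[-0.0038, 0.0015, 0.0103] [-0.08, 1.7, 0.02]
[-0.0076, 0.003, 0.0207] [-0.16, 3.39, 0.03]
[-0.0114, 0.0045, 0.031] [-0.24, 5.09, 0.05]
[-0.0152, 0.006, 0.0414] [-0.32, 6.79, 0.06]
[-0.019, 0.0075, 0.0517] [-0.4, 8.48, 0.08]
```

>>> step_arm --targets '[{"dx": -0.006, "dy": 0.002, "dz": 0.01, "rx": -0.1, "ry": 2, "rz": 0}, {"dx": -0.012, "dy": 0.004, "dz": 0.02, "rx": -0.2, "ry": 4, "rz": 0}, {"dx": -0.016, "dy": 0.006, "dz": 0.035, "rx": -0.3, "ry": 6, "rz": 0}, {"dx": -0.019, "dy": 0.007, "dz": 0.052, "rx": -0.4, "ry": 8.5, "rz": 0}, {"dx": -0.019, "dy": 0.007, "dz": 0.052, "rx": -0.4, "ry": 8.5, "rz": 0}]'

```text
time: 8.48
position: [0.6113, 0.2557, 0.1553]
tool_rot: [-0.012, 0.985, 0.002, 0.174]
ft_force: [-0.6, 0.8, 0.5]
grip_width: 0.0874
```

```bash
python3 mv.py .6405 .2565 .072 91.4 20 5
```

```text
t 8.47 pos [0.6113 0.2557 0.1553] lane [0.0606 0.2206] z-dir [ 0.3418  0.008  -0.9397] jaw 91.42 F [-0.5597  0.7728  0.471 ] w 0.08737086277085239 q [ 0.2634  0.5967  1.6588 -0.1556  0.5518 -1.2134]
total [0.001  0.0001 0.0883] dist 0.08827043137037413 rot [-0.0189 -0.0052  0.0245] need rows 1.412326901925986 0.002928609671351942
[0.0002, 0.0, 0.0177] [-0.0, -0.0, 0.0]
[0.0004, 0.0, 0.0353] [-0.01, -0.0, 0.01]
[0.0006, 0.0001, 0.053] [-0.01, -0.0, 0.01]
[0.0008, 0.0001, 0.0706] [-0.02, -0.0, 0.02]
[0.001, 0.0001, 0.0883] [-0.02, -0.01, 0.02]
```

>>> step_arm --targets '[{"dx": 0, "dy": 0, "dz": 0.02, "rx": 0, "ry": 0, "rz": 0}, {"dx": 0, "dy": 0, "dz": 0.04, "rx": 0, "ry": 0, "rz": 0}, {"dx": 0.001, "dy": 0, "dz": 0.06, "rx": 0, "ry": 0, "rz": 0}, {"dx": 0.001, "dy": 0, "dz": 0.077, "rx": 0, "ry": 0, "rz": 0}, {"dx": 0.001, "dy": 0, "dz": 0.088, "rx": 0, "ry": 0, "rz": 0}]'

```text
time: 9.1
position: [0.6404, 0.2562, 0.0705]
tool_rot: [-0.012, 0.985, 0.002, 0.173]
ft_force: [0.1, -0.7, -0.4]
grip_width: 0.0872
```

>>> step_arm --targets '[{"dx": 0, "dy": 0, "dz": 0, "rx": 0, "ry": 0, "rz": 0}, {"dx": 0, "dy": 0, "dz": 0, "rx": 0, "ry": 0, "rz": 0}, {"dx": 0, "dy": 0, "dz": 0, "rx": 0, "ry": 0, "rz": 0}, {"dx": 0, "dy": 0, "dz": 0, "rx": 0, "ry": 0, "rz": 0}, {"dx": 0, "dy": 0, "dz": 0, "rx": 0, "ry": 0, "rz": 0}]' --gripper 0

```text
time: 9.72
position: [0.6407, 0.2565, 0.0713]
tool_rot: [-0.012, 0.985, 0.002, 0.174]
ft_force: [-1.5, 0.7, 2.0]
grip_width: 0.0633
```

```bash
python3 mv.py .6405 .2565 .072 91.4 20 1; python3 snap.py a6 scene 300 100 520 340
```

```text
t 9.72 pos [0.6407 0.2565 0.0713] lane [0.09   0.2207] z-dir [ 0.3417  0.0081 -0.9398] jaw 91.43 F [-1.4926  0.682   2.0232] w 0.06332471799255526 q [ 0.2517  0.7531  1.6293 -0.1884  0.4254 -1.1854]
total [-0.0001  0.     -0.0007] dist 0.0006954515691647119 rot [-0.0168 -0.0118  0.0347] need rows 0.01112722510663539 0.003769971805196991
[-0.0001, 0.0, -0.0007] [-0.02, -0.01, 0.03]
```

View pics/a6.png

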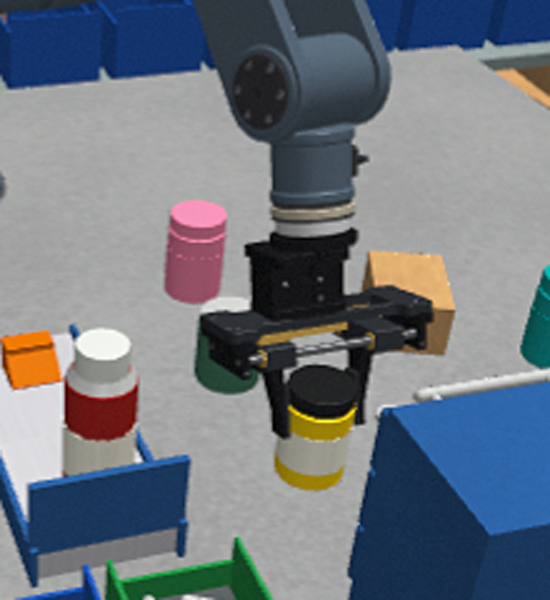

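Jar held (63 mm) under its black lid. Lift and bring it over the lane.

>>> step_arm --targets '[{"dx": -0.008, "dy": 0, "dz": -0.022, "rx": 0, "ry": 0, "rz": 0}, {"dx": -0.018, "dy": 0, "dz": -0.05, "rx": 0, "ry": 0, "rz": 0}, {"dx": -0.03, "dy": 0, "dz": -0.082, "rx": 0, "ry": 0, "rz": 0}, {"dx": -0.034, "dy": -0.01, "dz": -0.1, "rx": 0, "ry": 0, "rz": 0}, {"dx": -0.034, "dy": -0.04, "dz": -0.11, "rx": 0, "ry": 0, "rz": 0}]'

```text
time: 10.4
position: [0.6357, 0.2166, 0.1871]
tool_rot: [-0.013, 0.985, 0.002, 0.174]
ft_force: [0.4, -0.1, -2.5]
grip_width: 0.0638
```

```bash
python3 mv.py L .042 0 .165 91.4 20 5
```

```text
t 10.4 pos [0.6357 0.2166 0.1871] lane [0.084  0.1809] z-dir [ 0.3422  0.0088 -0.9396] jaw 91.55 F [ 0.4004 -0.0771 -2.4734] w 0.06384173469376798 q [ 0.186   0.5575  1.6196 -0.094   0.6214 -1.3449]
total [ 0.0476 -0.1808  0.0062] dist 0.1870687531340084 rot [0.0228 0.0157 0.1481] need rows 2.9931000501441343 0.01408494999367619
[0.0095, -0.0362, 0.0012] [0.0, 0.0, 0.03]
[0.019, -0.0723, 0.0025] [0.01, 0.01, 0.06]
[0.0285, -0.1085, 0.0037] [0.01, 0.01, 0.09]
[0.0381, -0.1446, 0.005] [0.02, 0.01, 0.12]
[0.0476, -0.1808, 0.0062] [0.02, 0.02, 0.15]
```

>>> step_arm --targets '[{"dx": 0.02, "dy": -0.03, "dz": 0, "rx": 0, "ry": 0, "rz": 0}, {"dx": 0.04, "dy": -0.07, "dz": 0, "rx": 0, "ry": 0, "rz": 0}, {"dx": 0.048, "dy": -0.115, "dz": 0, "rx": 0, "ry": 0, "rz": 0}, {"dx": 0.048, "dy": -0.155, "dz": 0, "rx": 0, "ry": 0, "rz": 0}, {"dx": 0.048, "dy": -0.181, "dz": 0.005, "rx": 0, "ry": 0, "rz": 0}]'

```text
time: 11.02
position: [0.596, 0.0322, 0.1655]
tool_rot: [-0.012, 0.985, 0.002, 0.173]
ft_force: [-0.2, -0.8, -2.4]
grip_width: 0.0632
```

```bash
python3 mv.py L .042 0 .1035 91.4 20 5;python3 snap.py a7 scene 240 100 460 340
```

```text
t 11.03 pos [0.596  0.0322 0.1655] lane [ 0.0399 -0.0025] z-dir [ 0.3405  0.008  -0.9402] jaw 91.44 F [-0.1535 -0.8388 -2.3743] w 0.06322212882191665 q [-0.1643  0.5046  1.8339  0.1423  0.4654 -1.8767]
total [0.0192 0.0025 0.059 ] dist 0.06206197285953086 rot [-0.0166 -0.0892  0.0483] need rows 0.9929915657524938 0.009605505375408897
[0.0038, 0.0005, 0.0118] [-0.0, -0.02, 0.01]
[0.0077, 0.001, 0.0236] [-0.01, -0.04, 0.02]
[0.0115, 0.0015, 0.0354] [-0.01, -0.05, 0.03]
[0.0153, 0.002, 0.0472] [-0.01, -0.07, 0.04]
[0.0192, 0.0025, 0.059] [-0.02, -0.09, 0.05]
```

View pics/a7.png

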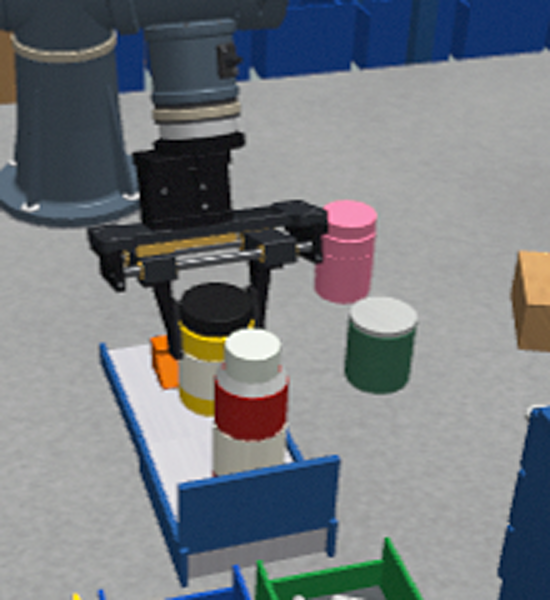

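>>> step_arm --targets '[{"dx": 0.003, "dy": 0.002, "dz": 0.015, "rx": 0, "ry": 0, "rz": 0}, {"dx": 0.008, "dy": 0.002, "dz": 0.032, "rx": 0, "ry": 0, "rz": 0}, {"dx": 0.013, "dy": 0.002, "dz": 0.049, "rx": 0, "ry": 0, "rz": 0}, {"dx": 0.016, "dy": 0.002, "dz": 0.057, "rx": 0, "ry": 0, "rz": 0}, {"dx": 0.017, "dy": 0.002, "dz": 0.06, "rx": 0, "ry": 0, "rz": 0}]'

```text
time: 11.7
position: [0.6003, 0.0325, 0.1015]
tool_rot: [-0.012, 0.985, 0.001, 0.172]
ft_force: [0.3, -0.3, -2.0]
grip_width: 0.0634
```

```bash
python3 mv.py L .045 0 .1015 91.4 20 5;python3 snap.py a8 scene 240 100 460 340
```

```text
t 11.7 pos [0.6003 0.0325 0.1015] lane [ 0.0442 -0.0023] z-dir [ 0.3385  0.0069 -0.9409] jaw 91.41 F [ 0.3388 -0.2842 -2.0453] w 0.06335612428317651 q [-0.1615  0.6246  1.8622  0.1957  0.3203 -1.9325]
total [-0.0007  0.0023  0.0002] dist 0.00241882063477336 rot [-0.078  -0.209   0.0337] need rows 0.03870113015637376 0.02108570229635033
[-0.0001, 0.0005, 0.0] [-0.02, -0.04, 0.01]
[-0.0003, 0.0009, 0.0001] [-0.03, -0.08, 0.01]
[-0.0004, 0.0014, 0.0001] [-0.05, -0.13, 0.02]
[-0.0006, 0.0018, 0.0002] [-0.06, -0.17, 0.03]
[-0.0007, 0.0023, 0.0002] [-0.08, -0.21, 0.03]
```

View pics/a8.png

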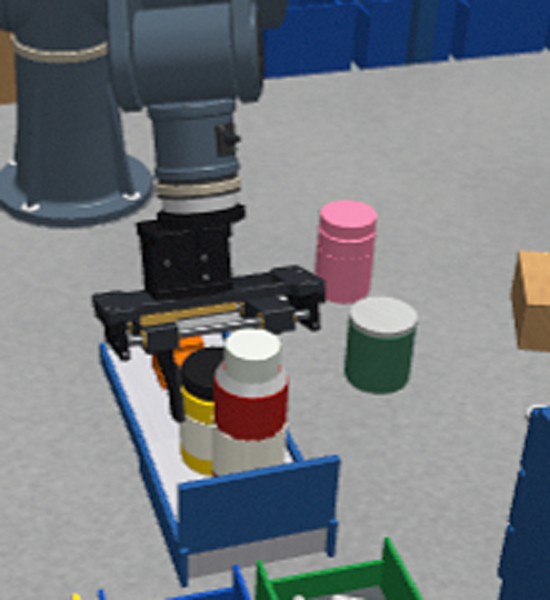

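>>> step_arm --targets '[{"dx": 0.0, "dy": 0, "dz": 0.001, "rx": 0, "ry": 0, "rz": 0}, {"dx": 0.001, "dy": 0, "dz": 0.002, "rx": 0, "ry": 0, "rz": 0}, {"dx": 0.001, "dy": 0, "dz": 0.002, "rx": 0, "ry": 0, "rz": 0}, {"dx": 0.001, "dy": 0, "dz": 0.002, "rx": 0, "ry": 0, "rz": 0}, {"dx": 0.001, "dy": 0, "dz": 0.002, "rx": 0, "ry": 0, "rz": 0}]'

```text
time: 12.38
position: [0.6011, 0.0324, 0.1013]
tool_rot: [-0.012, 0.985, 0.001, 0.174]
ft_force: [-2.5, 0.9, 5.5]
grip_width: 0.0636
```

Deck contact. Release, then withdraw along the tool axis.

>>> step_arm --targets '[{"dx": 0, "dy": 0, "dz": 0, "rx": 0, "ry": 0, "rz": 0}, {"dx": 0, "dy": 0, "dz": 0, "rx": 0, "ry": 0, "rz": 0}, {"dx": 0, "dy": 0, "dz": 0, "rx": 0, "ry": 0, "rz": 0}, {"dx": 0, "dy": 0, "dz": 0, "rx": 0, "ry": 0, "rz": 0}, {"dx": 0, "dy": 0, "dz": 0, "rx": 0, "ry": 0, "rz": 0}]' --gripper 1

```text
time: 13.0
position: [0.6011, 0.0324, 0.1011]
tool_rot: [-0.012, 0.985, 0.001, 0.174]
ft_force: [0.8, 0.3, 1.3]
grip_width: 0.0866
```

>>> step_arm --targets '[{"dx": 0, "dy": 0, "dz": -0.01, "rx": 0, "ry": 0, "rz": 0}, {"dx": 0, "dy": 0, "dz": -0.03, "rx": 0, "ry": 0, "rz": 0}, {"dx": 0, "dy": 0, "dz": -0.06, "rx": 0, "ry": 0, "rz": 0}, {"dx": 0, "dy": 0, "dz": -0.1, "rx": 0, "ry": 0, "rz": 0}, {"dx": 0, "dy": 0, "dz": -0.14, "rx": 0, "ry": 0, "rz": 0}]'

```text
time: 13.62
position: [0.5523, 0.0315, 0.2341]
tool_rot: [-0.012, 0.985, 0.001, 0.174]
ft_force: [0.3, -0.2, -0.0]
grip_width: 0.0872
```

```bash
python3 mv.py .6215 -.263 .15 77.75 0 9;python3 snap.py a9 scene 240 100 460 340;python3 snap.py a9t top 250 120 470 280; python3 - <<'E'
from h import *
from mv import w2l
for n in("a9","a9t"):
    c=load(n);W=cloud(c);hsv=cv2.cvtColor(c["img"],cv2.COLOR_BGR2HSV);z=W[...,2]
    L=np.full(z.shape+(2,),np.nan);f=np.isfinite(z);L[f]=[w2l(p) for p in W[f]]
    m=f&(hsv[...,2]<60)&(z>.11)&(z<.14)&(abs(L[...,1])<.06)&(abs(L[...,0]-.045)<.06)
    if m.sum(): print(n,"jar lid",m.sum(),(L[m].min(0)+L[m].max(0))/2,L[m].mean(0))
    m=f&(hsv[...,1]<70)&(z>.185)&(z<.21)&(abs(L[...,1])<.06)&(abs(L[...,0]-.11)<.06)
    if m.sum(): print(n,"can cap",m.sum(),(L[m].min(0)+L[m].max(0))/2,L[m].mean(0))
    m=f&(hsv[...,1]>170)&(hsv[...,0]<14)&(hsv[...,0]>4)&(z>.02)&(abs(L[...,1])<.06)&(abs(L[...,0]+.1)<.06);P=np.c_[L[m],z[m]]
    print(n,"chock",m.sum(),np.percentile(P,[2,50,98],axis=0),"topmean",P[P[:,2]>.0515].mean(0))
E
```

```text
t 13.62 pos [0.5523 0.0315 0.2341] lane [-0.0037 -0.0021] z-dir [ 0.3418  0.0064 -0.9398] jaw 91.39 F [ 0.2639 -0.1573 -0.0348] w 0.08724213547491974 q [-0.1811  0.3391  1.8717  0.1218  0.5918 -1.866 ]
total [-0.0293 -0.2959  0.1008] dist 0.31396238104494467 rot [ 2.2628 19.9061 13.5218] need rows 5.023398096719115 2.2589239213581607
[-0.0033, -0.0329, 0.0112] [0.25, 2.21, 1.5]
[-0.0065, -0.0658, 0.0224] [0.5, 4.42, 3.0]
[-0.0098, -0.0986, 0.0336] [0.75, 6.64, 4.51]
[-0.013, -0.1315, 0.0448] [1.01, 8.85, 6.01]
[-0.0163, -0.1644, 0.056] [1.26, 11.06, 7.51]
[-0.0196, -0.1973, 0.0672] [1.51, 13.27, 9.01]
[-0.0228, -0.2301, 0.0784] [1.76, 15.48, 10.52]
[-0.0261, -0.263, 0.0896] [2.01, 17.69, 12.02]
[-0.0293, -0.2959, 0.1008] [2.26, 19.91, 13.52]
a9 jar lid 243 [ 0.04681177 -0.01123518] [ 0.04810783 -0.0171368 ]
a9 can cap 342 [0.11732584 0.00533848] [0.12285348 0.00327083]
a9 chock 67 [[-0.11613312 -0.02307405  0.02497165]
 [-0.09119537 -0.00859341  0.04308461]
 [-0.06352439  0.02393781  0.05590877]] topmean [-0.09902861  0.00632387  0.05457292]
a9t jar lid 197 [ 0.04910679 -0.00153915] [ 0.05173811 -0.00140555]
a9t can cap 233 [0.11198429 0.0056569 ] [0.11101291 0.00552024]
a9t chock 6 [[-0.11859179  0.01197698  0.0531252 ]
 [-0.11599171  0.01890495  0.05404585]
 [-0.11589341  0.02295629  0.05703398]] topmean [-0.11647904  0.01794459  0.05442652]
```

View pics/a9.png

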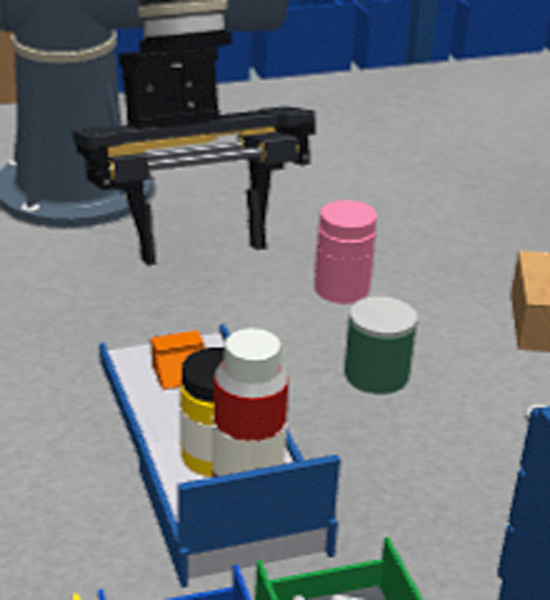

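View pics/a9t.png

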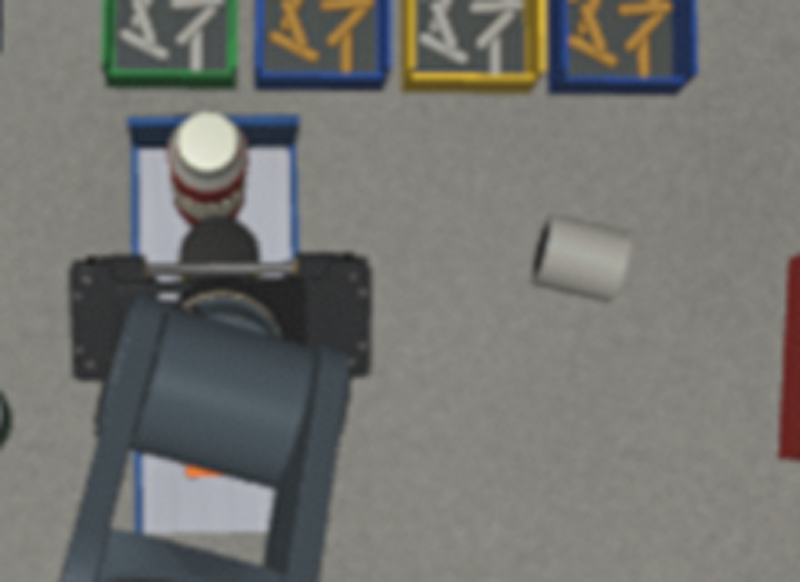

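Can and jar stand at lane x ≈ 0.114 and ≈ 0.046. Now the coupling.

>>> step_arm --targets '[{"dx": -0.002, "dy": -0.045, "dz": 0, "rx": 0.3, "ry": 3.5, "rz": 2}, {"dx": -0.004, "dy": -0.1, "dz": 0.01, "rx": 0.7, "ry": 7, "rz": 4.5}, {"dx": -0.01, "dy": -0.155, "dz": 0.03, "rx": 1.1, "ry": 11, "rz": 7}, {"dx": -0.02, "dy": -0.21, "dz": 0.05, "rx": 1.6, "ry": 15, "rz": 10}, {"dx": -0.026, "dy": -0.262, "dz": 0.075, "rx": 2.3, "ry": 19.9, "rz": 13.5}]'

```text
time: 14.35
position: [0.6112, -0.2317, 0.1766]
tool_rot: [0.108, 0.994, -0.001, 0.003]
ft_force: [0.1, 0.4, 0.8]
grip_width: 0.087
```

```bash
python3 mv.py .6215 -.263 .09 77.75 0 5
```

```text
t 14.35 pos [ 0.6112 -0.2317  0.1766] lane [ 0.0489 -0.2667] z-dir [ 0.0064 -0.0024 -1.    ] jaw 77.62 F [0.1482 0.4245 0.7816] w 0.08700556706281637 q [-0.5335  0.6362  1.4213  0.0013  1.0773 -1.8887]
total [-0.0161 -0.0283  0.0868] dist 0.092671704034658 rot [-0.0589  0.3855 -0.1347] need rows 1.482747264554528 0.03855704919122095
[-0.0032, -0.0057, 0.0174] [-0.01, 0.08, -0.03]
[-0.0065, -0.0113, 0.0347] [-0.02, 0.15, -0.05]
[-0.0097, -0.017, 0.0521] [-0.04, 0.23, -0.08]
[-0.0129, -0.0226, 0.0694] [-0.05, 0.31, -0.11]
[-0.0161, -0.0283, 0.0868] [-0.06, 0.39, -0.13]
```

>>> step_arm --targets '[{"dx": -0.008, "dy": -0.014, "dz": 0.01, "rx": 0, "ry": 0.2, "rz": 0}, {"dx": -0.016, "dy": -0.028, "dz": 0.03, "rx": 0, "ry": 0.4, "rz": 0}, {"dx": -0.016, "dy": -0.028, "dz": 0.055, "rx": 0, "ry": 0.4, "rz": -0.1}, {"dx": -0.016, "dy": -0.028, "dz": 0.075, "rx": 0, "ry": 0.4, "rz": -0.1}, {"dx": -0.016, "dy": -0.028, "dz": 0.082, "rx": 0, "ry": 0.4, "rz": -0.1}]'

```text
time: 14.98
position: [0.6202, -0.2613, 0.093]
tool_rot: [0.107, 0.994, 0.0, -0.002]
ft_force: [0.5, 0.4, 0.7]
grip_width: 0.0869
```

```bash
python3 mv.py .6215 -.263 .036 77.75 0 5;python3 snap.py b1 scene 130 220 260 350;python3 snap.py b1t top 350 140 470 240
```

```text
t 14.97 pos [ 0.6202 -0.2613  0.093 ] lane [ 0.0571 -0.2965] z-dir [-0.0034  0.0012 -1.    ] jaw 77.75 F [0.4644 0.3671 0.7454] w 0.08693752165434841 q [-0.5641  0.7684  1.411  -0.001   0.9658 -1.9206]
total [-0.0019 -0.0014  0.057 ] dist 0.0570338653521865 rot [ 0.0247 -0.205   0.0018] need rows 0.912541845634984 0.01929393748959218
[-0.0004, -0.0003, 0.0114] [0.0, -0.04, 0.0]
[-0.0007, -0.0006, 0.0228] [0.01, -0.08, 0.0]
[-0.0011, -0.0008, 0.0342] [0.01, -0.12, 0.0]
[-0.0015, -0.0011, 0.0456] [0.02, -0.16, 0.0]
[-0.0019, -0.0014, 0.057] [0.02, -0.2, 0.0]
```

View pics/b1.png

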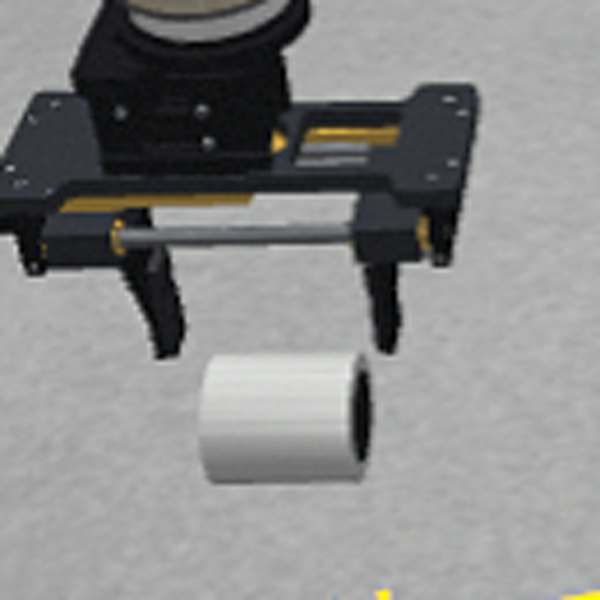

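Jaws straddle the coupling with a gap on both sides. Shift about 2 mm in +y, descend, grip.

>>> step_arm --targets '[{"dx": -0.001, "dy": 0.001, "dz": 0.012, "rx": 0, "ry": -0.1, "rz": 0}, {"dx": -0.002, "dy": 0.001, "dz": 0.025, "rx": 0, "ry": -0.2, "rz": 0}, {"dx": -0.002, "dy": 0.001, "dz": 0.038, "rx": 0, "ry": -0.2, "rz": 0}, {"dx": -0.002, "dy": 0.001, "dz": 0.05, "rx": 0, "ry": -0.2, "rz": 0}, {"dx": -0.002, "dy": 0.001, "dz": 0.057, "rx": 0, "ry": -0.2, "rz": 0}]'

```text
time: 15.7
position: [0.6225, -0.261, 0.0357]
tool_rot: [0.107, 0.994, 0.0, 0.0]
ft_force: [-0.2, -0.9, 0.1]
grip_width: 0.0874
```

>>> step_arm --targets '[{"dx": 0, "dy": 0, "dz": 0, "rx": 0, "ry": 0, "rz": 0}, {"dx": 0, "dy": 0, "dz": 0, "rx": 0, "ry": 0, "rz": 0}, {"dx": 0, "dy": 0, "dz": 0, "rx": 0, "ry": 0, "rz": 0}, {"dx": 0, "dy": 0, "dz": 0, "rx": 0, "ry": 0, "rz": 0}, {"dx": 0, "dy": 0, "dz": 0, "rx": 0, "ry": 0, "rz": 0}]' --gripper 0 --force 35

```text
time: 16.32
position: [0.6228, -0.2619, 0.0361]
tool_rot: [0.107, 0.994, -0.001, 0.001]
ft_force: [0.2, -3.0, 0.7]
grip_width: 0.0657
```

```bash
python3 mv.py .6215 -.263 .036 77.75 0 1;python3 snap.py b2 scene 130 220 260 350;
```

```text
t 16.32 pos [ 0.6228 -0.2619  0.0361] lane [ 0.0597 -0.2971] z-dir [ 0.0012 -0.0012 -1.    ] jaw 77.75 F [ 0.1807 -2.9747  0.6511] w 0.06570879810103385 q [-0.5629  0.8483  1.4261 -0.0005  0.8655 -1.9195]
total [ 0.001  -0.0014  0.0001] dist 0.0017255414367589774 rot [-0.0526  0.0842 -0.0039] need rows 0.02760866298814364 0.009287976336221106
[0.001, -0.0014, 0.0001] [-0.05, 0.08, -0.0]
```

View pics/b2.png

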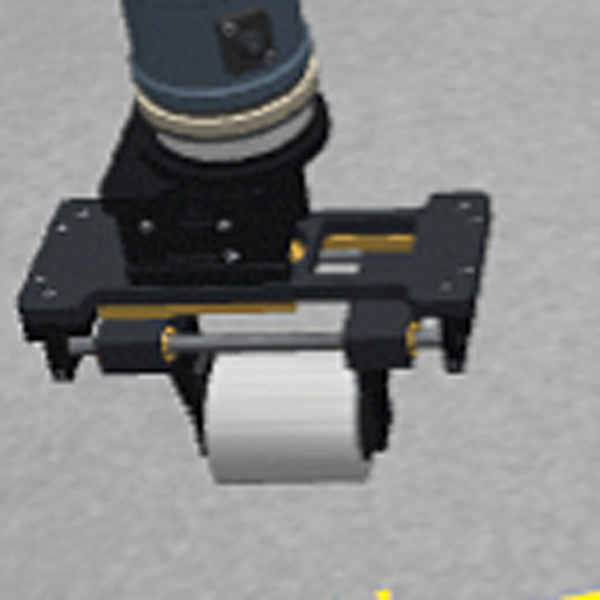

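Coupling held by its end faces (65.7 mm). Lift it and carry it to lane x ≈ −0.049.

>>> step_arm --targets '[{"dx": 0, "dy": 0, "dz": -0.02, "rx": 0, "ry": 0, "rz": 0}, {"dx": 0, "dy": 0, "dz": -0.05, "rx": 0, "ry": 0, "rz": 0}, {"dx": 0, "dy": 0, "dz": -0.08, "rx": 0, "ry": 0, "rz": 0}, {"dx": 0.02, "dy": 0, "dz": -0.1, "rx": 0, "ry": 0, "rz": -4}, {"dx": 0.05, "dy": 0.01, "dz": -0.11, "rx": 0, "ry": 0, "rz": -9}]'

```text
time: 17.0
position: [0.5761, -0.2412, 0.1476]
tool_rot: [0.027, 1.0, -0.001, 0.002]
ft_force: [0.4, 0.3, -8.0]
grip_width: 0.0659
```

```bash
python3 mv.py L -.049 0 .13 91.4 0 5
```

```text
t 17.0 pos [ 0.5761 -0.2412  0.1476] lane [ 0.0135 -0.2753] z-dir [ 0.0032 -0.0017 -1.    ] jaw 86.89 F [ 0.3582  0.2616 -7.9633] w 0.06591209544821766 q [-0.5754  0.6391  1.5191  0.0004  0.9798 -2.0921]
total [0.0839 0.2696 0.0169] dist 0.28288535651759356 rot [-0.0954  0.1872 -4.5131] need rows 4.526165704281497 0.4222417686668316
[0.0168, 0.0539, 0.0034] [-0.02, 0.04, -0.9]
[0.0336, 0.1079, 0.0068] [-0.04, 0.07, -1.81]
[0.0503, 0.1618, 0.0102] [-0.06, 0.11, -2.71]
[0.0671, 0.2157, 0.0136] [-0.08, 0.15, -3.61]
[0.0839, 0.2696, 0.0169] [-0.1, 0.19, -4.51]
```

>>> step_arm --targets '[{"dx": 0.025, "dy": 0.05, "dz": 0, "rx": 0, "ry": 0, "rz": -1}, {"dx": 0.045, "dy": 0.105, "dz": 0, "rx": 0, "ry": 0, "rz": -2}, {"dx": 0.065, "dy": 0.162, "dz": 0, "rx": 0, "ry": 0, "rz": -3}, {"dx": 0.08, "dy": 0.22, "dz": 0.005, "rx": 0, "ry": 0.1, "rz": -4}, {"dx": 0.084, "dy": 0.27, "dz": 0.015, "rx": -0.1, "ry": 0.2, "rz": -4.5}]'

```text
time: 17.62
position: [0.5043, 0.0358, 0.1324]
tool_rot: [-0.012, 1.0, 0.001, -0.001]
ft_force: [1.5, -0.6, -7.5]
grip_width: 0.0657
```

```bash
python3 mv.py L -.049 0 .064 91.4 0 5;python3 snap.py b3 scene 240 120 420 320
```

```text
t 17.62 pos [0.5043 0.0358 0.1324] lane [-0.0516  0.0033] z-dir [-0.0029  0.0015 -1.    ] jaw 91.41 F [ 1.5103 -0.6303 -7.463 ] w 0.06570564447541673 q [-0.1511  0.5392  1.8285  0.0015  0.777  -1.7476]
total [-0.0028 -0.0034  0.0684] dist 0.06854669933486124 rot [ 0.0916 -0.1653  0.0109] need rows 1.0967471893577798 0.017691353517438457
[-0.0006, -0.0007, 0.0137] [0.02, -0.03, 0.0]
[-0.0011, -0.0014, 0.0274] [0.04, -0.07, 0.0]
[-0.0017, -0.0021, 0.041] [0.05, -0.1, 0.01]
[-0.0023, -0.0028, 0.0547] [0.07, -0.13, 0.01]
[-0.0028, -0.0034, 0.0684] [0.09, -0.17, 0.01]
```

View pics/b3.png

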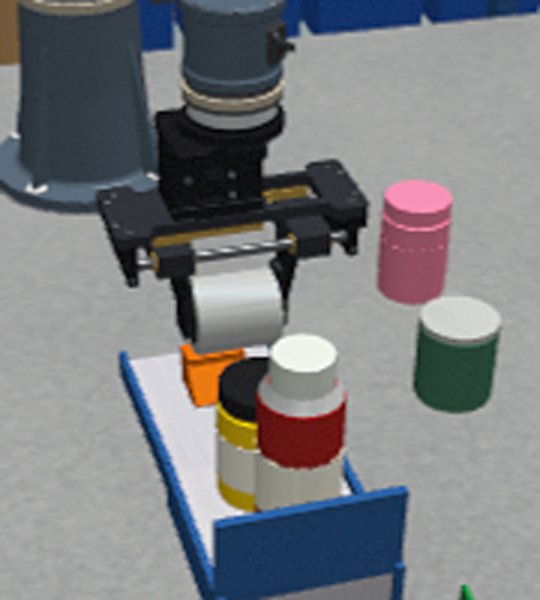

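>>> step_arm --targets '[{"dx": -0.001, "dy": -0.002, "dz": 0.018, "rx": 0, "ry": -0.1, "rz": 0}, {"dx": -0.003, "dy": -0.003, "dz": 0.038, "rx": 0, "ry": -0.2, "rz": 0}, {"dx": -0.003, "dy": -0.003, "dz": 0.056, "rx": 0, "ry": -0.2, "rz": 0}, {"dx": -0.003, "dy": -0.003, "dz": 0.066, "rx": 0, "ry": -0.2, "rz": 0}, {"dx": -0.003, "dy": -0.003, "dz": 0.068, "rx": 0, "ry": -0.2, "rz": 0}]'

```text
time: 18.3
position: [0.5048, 0.0394, 0.0629]
tool_rot: [-0.013, 1.0, 0.004, -0.002]
ft_force: [0.6, -0.7, -7.6]
grip_width: 0.0659
```

>>> step_arm --targets '[{"dx": 0, "dy": 0, "dz": 0.001, "rx": 0, "ry": 0, "rz": 0}, {"dx": 0, "dy": 0, "dz": 0.002, "rx": 0, "ry": 0, "rz": 0}, {"dx": 0, "dy": 0, "dz": 0.002, "rx": 0, "ry": 0, "rz": 0}, {"dx": 0, "dy": 0, "dz": 0.002, "rx": 0, "ry": 0, "rz": 0}, {"dx": 0, "dy": 0, "dz": 0.002, "rx": 0, "ry": 0, "rz": 0}]'

```text
time: 18.92
position: [0.5052, 0.0393, 0.0612]
tool_rot: [-0.013, 1.0, 0.004, -0.002]
ft_force: [0.1, -0.0, -5.9]
grip_width: 0.0658
```

```bash
python3 mv.py L -.049 0 .061 91.4 0 1;python3 snap.py b4 scene 240 120 420 320
```

```text
t 18.93 pos [0.5052 0.0393 0.0612] lane [-0.0506  0.0069] z-dir [-0.0032  0.0073 -1.    ] jaw 91.49 F [ 0.1367 -0.0441 -5.8817] w 0.0657577302798703 q [-0.147   0.6714  1.8639  0.0117  0.6106 -1.7534]
total [-0.0016 -0.0069  0.0002] dist 0.007049116433028558 rot [ 0.4201 -0.1715  0.087 ] need rows 0.11278586292845692 0.04317818407466454
[-0.0016, -0.0069, 0.0002] [0.42, -0.17, 0.09]
```

View pics/b4.png

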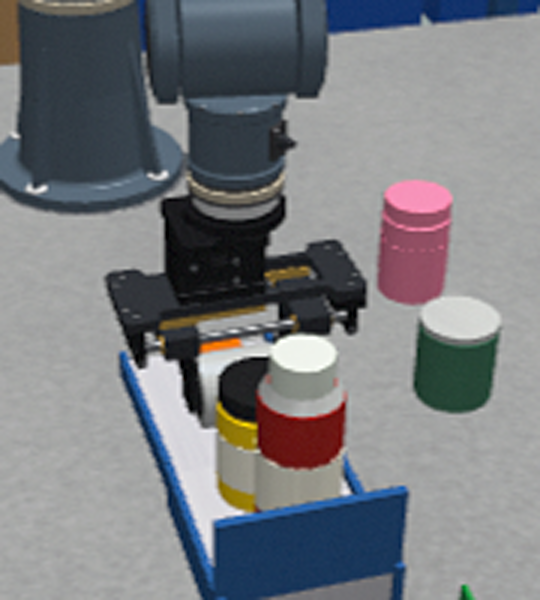

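Still hanging (Fz −5.9) and 7 mm left of the centre line. Correct y and lower a bit.

>>> step_arm --targets '[{"dx": -0.001, "dy": -0.003, "dz": 0, "rx": 0.2, "ry": 0, "rz": 0}, {"dx": -0.001, "dy": -0.006, "dz": 0.0, "rx": 0.4, "ry": -0.2, "rz": 0}, {"dx": -0.001, "dy": -0.007, "dz": 0.001, "rx": 0.4, "ry": -0.2, "rz": 0}, {"dx": -0.001, "dy": -0.007, "dz": 0.002, "rx": 0.4, "ry": -0.2, "rz": 0}, {"dx": -0.001, "dy": -0.007, "dz": 0.002, "rx": 0.4, "ry": -0.2, "rz": 0}]'

```text
time: 19.6
position: [0.5064, 0.0329, 0.0611]
tool_rot: [-0.013, 1.0, 0.0, 0.001]
ft_force: [-3.0, 4.1, 11.6]
grip_width: 0.0659
```

```bash
python3 mv.py L -.049 0 .061 91.4 0 1
```

```text
t 19.6 pos [0.5064 0.0329 0.0611] lane [-0.0496  0.0004] z-dir [ 0.0014  0.001  -1.    ] jaw 91.47 F [-3.0478  4.1116 11.589 ] w 0.06589420514705711 q [-0.1563  0.6714  1.8652  0.0021  0.6038 -1.7544]
total [-0.0006 -0.0004  0.0001] dist 0.000754175027354631 rot [0.0548 0.0826 0.0652] need rows 0.012066800437674096 0.0110900397525428
[-0.0006, -0.0004, 0.0001] [0.05, 0.08, 0.07]
```

Resting on the ramp, centred. Release partly (78 mm) and rise.

>>> step_arm --targets '[{"dx": 0, "dy": 0, "dz": 0, "rx": 0, "ry": 0, "rz": 0}, {"dx": 0, "dy": 0, "dz": 0, "rx": 0, "ry": 0, "rz": 0}, {"dx": 0, "dy": 0, "dz": 0, "rx": 0, "ry": 0, "rz": 0}, {"dx": 0, "dy": 0, "dz": 0, "rx": 0, "ry": 0, "rz": 0}, {"dx": 0, "dy": 0, "dz": 0, "rx": 0, "ry": 0, "rz": 0}]' --gripper 0.9

```text
time: 20.23
position: [0.5064, 0.0329, 0.0609]
tool_rot: [-0.013, 1.0, 0.0, 0.001]
ft_force: [0.3, 0.4, -0.8]
grip_width: 0.0779
```

>>> step_arm --targets '[{"dx": 0, "dy": 0, "dz": -0.01, "rx": 0, "ry": 0, "rz": 0}, {"dx": 0, "dy": 0, "dz": -0.03, "rx": 0, "ry": 0, "rz": 0}, {"dx": 0.01, "dy": 0, "dz": -0.06, "rx": 0, "ry": 0, "rz": 0}, {"dx": 0.03, "dy": 0, "dz": -0.09, "rx": 0, "ry": 0, "rz": 0}, {"dx": 0.05, "dy": 0, "dz": -0.11, "rx": 0, "ry": 0, "rz": 0}]'

```text
time: 20.85
position: [0.4562, 0.0314, 0.1726]
tool_rot: [-0.013, 1.0, 0.0, 0.002]
ft_force: [0.4, 0.8, -0.0]
grip_width: 0.0779
```

```bash
python3 mv.py L -.103 0 .10 91.4 0 1;python3 snap.py b5 scene 240 120 420 320;python3 snap.py b5t top 250 120 370 280
```

```text
t 20.85 pos [0.4562 0.0314 0.1726] lane [-0.0998  0.0001] z-dir [ 0.0034  0.0006 -1.    ] jaw 91.47 F [ 0.4497  0.8076 -0.0105] w 0.07792192351650017 q [-0.1771  0.4164  1.916   0.0016  0.806  -1.7747]
total [ 0.0034 -0.0002  0.0726] dist 0.07267327855968769 rot [0.0293 0.1928 0.0718] need rows 1.162772456955003 0.01941954863965899
[0.0034, -0.0002, 0.0726] [0.03, 0.19, 0.07]
```

View pics/b5.png

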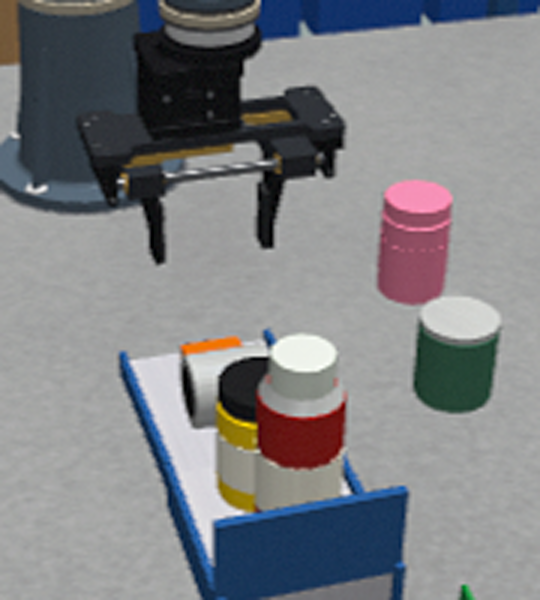

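View pics/b5t.png

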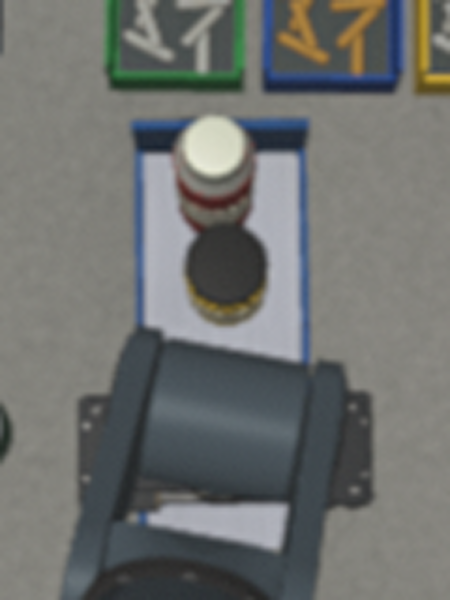

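Coupling lies across the ramp against the chock (behind the jar at (230,385) in the crop). Measure coupling and chock.

```bash
python3 - <<'E'
from h import *
from mv import w2l
np.set_printoptions(precision=4,suppress=True)
c=load("b5");W=cloud(c);hsv=cv2.cvtColor(c["img"],cv2.COLOR_BGR2HSV);z=W[...,2];f=np.isfinite(z)
L=np.full(z.shape+(2,),np.nan);L[f]=[w2l(p) for p in W[f]-[.0015,-.00125,0]]
o=f&(hsv[...,1]>170)&(hsv[...,0]<14)&(hsv[...,0]>4)&(z>.02)&(abs(L[...,1])<.06)&(abs(L[...,0]+.1)<.06);P=np.c_[L[o],z[o]];print("chock",len(P),P.min(0),np.median(P,0),P.max(0))
m=f&(hsv[...,1]<60)&(hsv[...,2]>110)&(z>.045)&(z<.095)&(abs(L[...,1])<.05)&(L[...,0]<-.01)&(L[...,0]>-.1);Q=np.c_[L[m],z[m]];print("coup",len(Q),Q.min(0),Q.max(0))
def g(p): 
    a=np.array([np.sin(p[2]),np.cos(p[2])]); d=Q[:,:2]-[p[0],0]
    return np.hypot(d@np.array([a[1],-a[0]]),Q[:,2]-p[1])-.03
s=least_squares(g,[-.05,.055,0],loss='soft_l1',f_scale=.002);print("axis x,z,yaw",s.x,np.median(abs(s.fun)))
E
```

```text
chock 23 [-0.1172 -0.0317  0.052 ] [-0.1053 -0.0016  0.0548] [-0.0658  0.0258  0.057 ]
coup 250 [-0.0807 -0.0317  0.0496] [-0.0209  0.0341  0.0866]
axis x,z,yaw [-0.0521  0.0532 -0.0056] 0.0009701900480437869
```

```bash
python3 mv.py L -.105 0 .08 91.4 0 1;  python3 mv.py L -.105 0 .046 91.4 0 1
```

```text
t 20.95 pos [0.4551 0.0317 0.1728] lane [-0.101   0.0004] z-dir [ 0.003   0.0006 -1.    ] jaw 91.47 F [ 0.5622  0.5206 -0.2632] w 0.07851185955150455 q [-0.177   0.4149  1.9181  0.0016  0.8057 -1.7745]
total [ 0.0043 -0.0005  0.0928] dist 0.09292148160608667 rot [0.0328 0.1731 0.0663] need rows 1.4867437056973867 0.01759343594497013
[0.0043, -0.0005, 0.0928] [0.03, 0.17, 0.07]
t 20.95 pos [0.4551 0.0317 0.1728] lane [-0.101   0.0004] z-dir [ 0.003   0.0006 -1.    ] jaw 91.47 F [ 0.5622  0.5206 -0.2632] w 0.07851185955150455 q [-0.177   0.4149  1.9181  0.0016  0.8057 -1.7745]
total [ 0.0044 -0.0005  0.1268] dist 0.1268976773986427 rot [0.0328 0.1731 0.0663] need rows 2.030362838378283 0.01759343594497013
[0.0044, -0.0005, 0.1268] [0.03, 0.17, 0.07]
```

>>> step_arm --targets '[{"dx": 0.002, "dy": 0, "dz": 0.025, "rx": 0, "ry": 0.1, "rz": 0}, {"dx": 0.004, "dy": 0, "dz": 0.05, "rx": 0, "ry": 0.2, "rz": 0}, {"dx": 0.004, "dy": 0, "dz": 0.07, "rx": 0, "ry": 0.2, "rz": 0}, {"dx": 0.004, "dy": 0, "dz": 0.085, "rx": 0, "ry": 0.2, "rz": 0}, {"dx": 0.004, "dy": 0, "dz": 0.09, "rx": 0, "ry": 0.2, "rz": 0}]'

```text
time: 21.58
position: [0.4515, 0.0317, 0.0815]
tool_rot: [-0.013, 1.0, 0.0, -0.001]
ft_force: [0.2, 0.0, 0.8]
grip_width: 0.0784
```

```bash
python3 mv.py L -.105 0 .046 91.4 0 1; python3 snap.py c1 scene 240 120 420 320
```

```text
t 21.57 pos [0.4515 0.0317 0.0815] lane [-0.1045  0.0005] z-dir [-0.002   0.0009 -1.    ] jaw 91.45 F [0.2269 0.0304 0.8025] w 0.078374888611157 q [-0.1781  0.5955  1.9909  0.001   0.5574 -1.7751]
total [ 0.0004 -0.0005  0.0355] dist 0.03552122930776912 rot [ 0.0546 -0.1154  0.0549] need rows 0.5683396689243059 0.012990695296100864
[0.0004, -0.0005, 0.0355] [0.05, -0.12, 0.05]
```

View pics/c1.png

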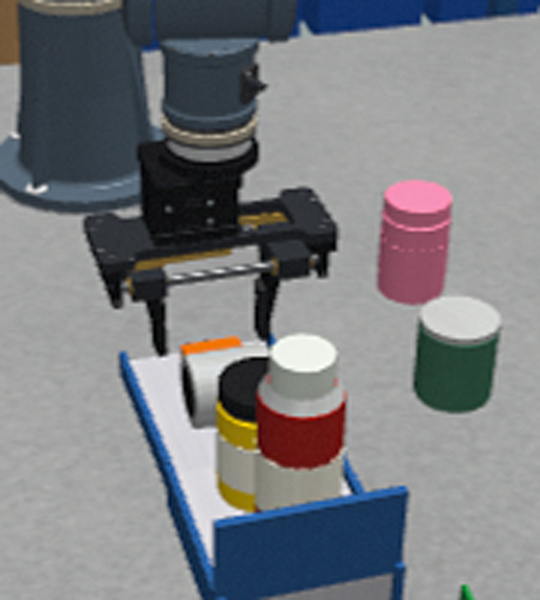

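The fingers straddle the orange block symmetrically. Descend and grip.

>>> step_arm --targets '[{"dx": 0, "dy": 0, "dz": 0.01, "rx": 0, "ry": 0, "rz": 0}, {"dx": 0, "dy": 0, "dz": 0.02, "rx": 0, "ry": -0.1, "rz": 0}, {"dx": 0, "dy": 0, "dz": 0.03, "rx": 0, "ry": -0.1, "rz": 0}, {"dx": 0, "dy": 0, "dz": 0.036, "rx": 0, "ry": -0.1, "rz": 0}, {"dx": 0, "dy": 0, "dz": 0.036, "rx": 0, "ry": -0.1, "rz": 0}]'

```text
time: 22.25
position: [0.451, 0.0317, 0.0451]
tool_rot: [-0.013, 1.0, 0.001, -0.001]
ft_force: [-0.2, 0.7, 0.6]
grip_width: 0.0784
```

>>> step_arm --targets '[{"dx": 0, "dy": 0, "dz": 0, "rx": 0, "ry": 0, "rz": 0}, {"dx": 0, "dy": 0, "dz": 0, "rx": 0, "ry": 0, "rz": 0}, {"dx": 0, "dy": 0, "dz": 0, "rx": 0, "ry": 0, "rz": 0}, {"dx": 0, "dy": 0, "dz": 0, "rx": 0, "ry": 0, "rz": 0}, {"dx": 0, "dy": 0, "dz": 0, "rx": 0, "ry": 0, "rz": 0}]' --gripper 0 --force 30

```text
time: 22.88
position: [0.4511, 0.0318, 0.0452]
tool_rot: [-0.013, 1.0, 0.001, -0.0]
ft_force: [-0.2, -0.3, 2.9]
grip_width: 0.0498
```

```bash
python3 mv.py L -.065 0 .0495 91.4 0 5
```

```text
t 22.88 pos [0.4511 0.0318 0.0452] lane [-0.1049  0.0006] z-dir [-0.001   0.0011 -1.    ] jaw 91.45 F [-0.1869 -0.3274  2.9109] w 0.04983329725897276 q [-0.1782  0.6746  2.0076  0.0021  0.4605 -1.7762]
total [-0.0399 -0.0007 -0.0043] dist 0.040140885346587364 rot [ 0.0671 -0.056   0.0494] need rows 0.6422541655453978 0.009384288181432917
[-0.008, -0.0001, -0.0009] [0.01, -0.01, 0.01]
[-0.016, -0.0003, -0.0017] [0.03, -0.02, 0.02]
[-0.0239, -0.0004, -0.0026] [0.04, -0.03, 0.03]
[-0.0319, -0.0005, -0.0034] [0.05, -0.04, 0.04]
[-0.0399, -0.0007, -0.0043] [0.07, -0.06, 0.05]
```

Chock held (49.8 mm). Push up the ramp, slope 0.08.

>>> step_arm --targets '[{"dx": -0.004, "dy": 0, "dz": 0, "rx": 0, "ry": 0, "rz": 0}, {"dx": -0.01, "dy": 0, "dz": -0.001, "rx": 0, "ry": 0, "rz": 0}, {"dx": -0.016, "dy": 0, "dz": -0.001, "rx": 0, "ry": 0, "rz": 0}, {"dx": -0.022, "dy": 0, "dz": -0.002, "rx": 0, "ry": 0, "rz": 0}, {"dx": -0.026, "dy": 0, "dz": -0.002, "rx": 0, "ry": 0, "rz": 0}]'

```text
time: 23.5
position: [0.4755, 0.0328, 0.0472]
tool_rot: [-0.013, 1.0, 0.001, -0.003]
ft_force: [-6.8, 0.4, 8.2]
grip_width: 0.0496
```

```bash
python3 mv.py L -.065 0 .0485 91.4 0 1; python3 snap.py c2 scene 240 120 420 320
```

```text
t 23.5 pos [0.4755 0.0328 0.0472] lane [-0.0805  0.001 ] z-dir [-0.0052  0.0017 -1.    ] jaw 91.47 F [-6.7753  0.374   8.219 ] w 0.04961555312662935 q [-0.1668  0.6822  1.9428  0.0016  0.522  -1.7646]
total [-0.0155 -0.001  -0.0014] dist 0.015610034519234664 rot [ 0.1033 -0.2935  0.0688] need rows 0.24976055230775462 0.029783156568037688
[-0.0155, -0.001, -0.0014] [0.1, -0.29, 0.07]
```

View pics/c2.png

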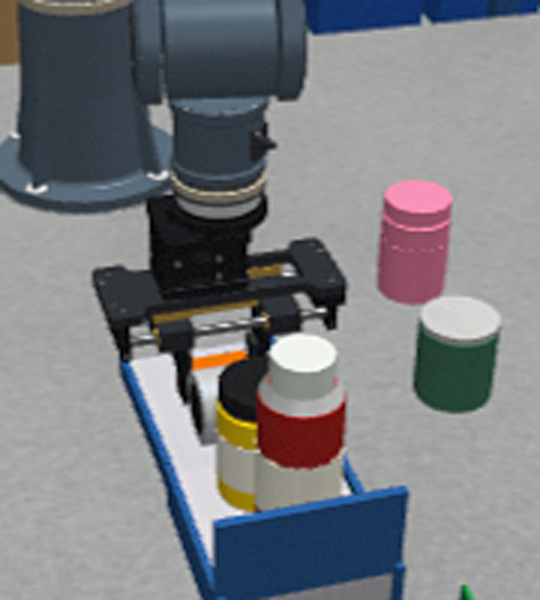

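>>> step_arm --targets '[{"dx": -0.003, "dy": 0, "dz": -0.0005, "rx": 0, "ry": -0.1, "rz": 0}, {"dx": -0.006, "dy": 0, "dz": -0.001, "rx": 0, "ry": -0.2, "rz": 0}, {"dx": -0.009, "dy": -0.001, "dz": -0.001, "rx": 0, "ry": -0.3, "rz": 0}, {"dx": -0.012, "dy": -0.001, "dz": -0.0015, "rx": 0, "ry": -0.3, "rz": 0}, {"dx": -0.015, "dy": -0.001, "dz": -0.002, "rx": 0, "ry": -0.3, "rz": 0}]'

```text
time: 24.18
position: [0.4895, 0.0323, 0.0487]
tool_rot: [-0.013, 1.0, 0.001, -0.002]
ft_force: [-4.7, -0.2, -4.8]
grip_width: 0.0496
```

>>> step_arm --targets '[{"dx": -0.002, "dy": 0, "dz": 0, "rx": 0, "ry": 0, "rz": 0}, {"dx": -0.004, "dy": 0, "dz": -0.0005, "rx": 0, "ry": 0, "rz": 0}, {"dx": -0.006, "dy": 0, "dz": -0.0005, "rx": 0, "ry": 0, "rz": 0}, {"dx": -0.007, "dy": 0, "dz": -0.0005, "rx": 0, "ry": 0, "rz": 0}, {"dx": -0.008, "dy": 0, "dz": -0.001, "rx": 0, "ry": 0, "rz": 0}]'

```text
time: 24.8
position: [0.4968, 0.0327, 0.0493]
tool_rot: [-0.013, 1.0, 0.001, -0.002]
ft_force: [-2.4, 0.2, -8.6]
grip_width: 0.05
```

```bash
python3 mv.py L -.051 0 .0495 91.4 0 1; python3 snap.py c3 scene 240 120 420 320
```

```text
t 24.8 pos [0.4968 0.0327 0.0493] lane [-0.0592  0.0004] z-dir [-0.0047  0.0026 -1.    ] jaw 91.47 F [-2.4266  0.1716 -8.5895] w 0.049978909500585096 q [-0.1602  0.6895  1.889   0.0034  0.5682 -1.7595]
total [-0.0082 -0.0004 -0.0002] dist 0.00822001722927302 rot [ 0.1564 -0.2675  0.0658] need rows 0.13152027566836832 0.02961159049494379
[-0.0082, -0.0004, -0.0002] [0.16, -0.27, 0.07]
```

View pics/c3.png

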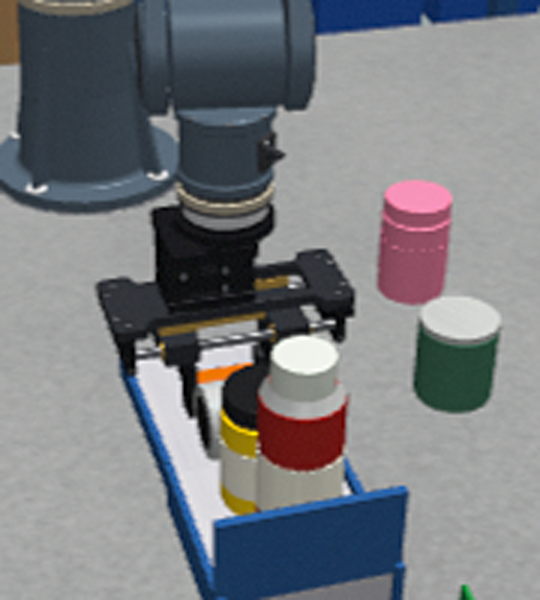

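The jar is nearly at the can. Fz −8.6 suggests the chock is carried a bit high, so I continue level and slowly.

>>> step_arm --targets '[{"dx": -0.001, "dy": 0, "dz": 0.0003, "rx": 0, "ry": 0, "rz": 0}, {"dx": -0.002, "dy": 0, "dz": 0.0005, "rx": 0, "ry": 0, "rz": 0}, {"dx": -0.003, "dy": 0, "dz": 0.0005, "rx": 0, "ry": 0, "rz": 0}, {"dx": -0.004, "dy": 0, "dz": 0.0004, "rx": 0, "ry": 0, "rz": 0}, {"dx": -0.005, "dy": 0, "dz": 0.0003, "rx": 0, "ry": 0, "rz": 0}]'

```text
time: 25.48
position: [0.4999, 0.0329, 0.0493]
tool_rot: [-0.013, 1.0, 0.002, -0.004]
ft_force: [-8.5, -0.8, 1.0]
grip_width: 0.05
```

```bash
python3 mv.py L -.051 0 .0495 91.4 0 1; python3 snap.py c4 scene 240 120 420 320
```

```text
t 25.48 pos [0.4999 0.0329 0.0493] lane [-0.0561  0.0006] z-dir [-0.0088  0.0029 -1.    ] jaw 91.48 F [-8.4903 -0.8159  0.9903] w 0.05003487125790494 q [-0.1585  0.6921  1.8782  0.0027  0.5805 -1.7574]
total [-0.0051 -0.0006 -0.0003] dist 0.005121753662001595 rot [ 0.18   -0.4975  0.0764] need rows 0.08194805859202552 0.04996113255007153
[-0.0051, -0.0006, -0.0003] [0.18, -0.5, 0.08]
```

View pics/c4.png

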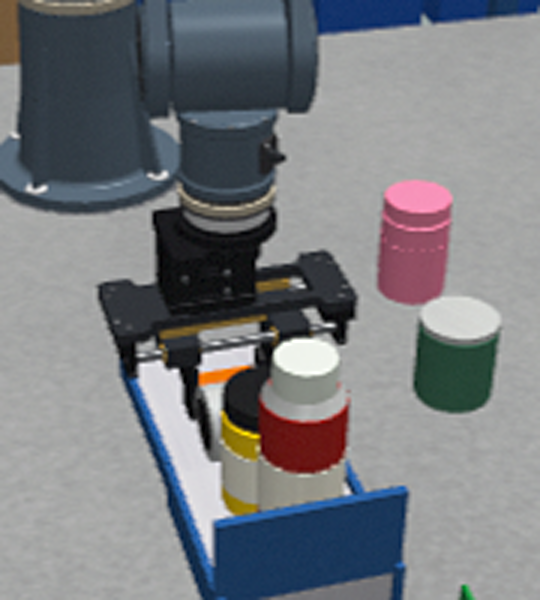

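>>> step_arm --targets '[{"dx": -0.002, "dy": 0, "dz": 0, "rx": 0, "ry": 0, "rz": 0}, {"dx": -0.003, "dy": 0, "dz": 0, "rx": 0, "ry": 0, "rz": 0}, {"dx": -0.004, "dy": 0, "dz": 0, "rx": 0, "ry": 0, "rz": 0}, {"dx": -0.0045, "dy": 0, "dz": 0, "rx": 0, "ry": 0, "rz": 0}, {"dx": -0.005, "dy": 0, "dz": 0, "rx": 0, "ry": 0, "rz": 0}]'

```text
time: 26.15
position: [0.5022, 0.0333, 0.0495]
tool_rot: [-0.013, 1.0, 0.002, -0.007]
ft_force: [-9.2, -0.6, 1.6]
grip_width: 0.0496
```

```bash
python3 mv.py L -.051 0 .0495 91.4 0 1
```

```text
t 26.15 pos [0.5022 0.0333 0.0495] lane [-0.0538  0.0009] z-dir [-0.0146  0.0035 -0.9999] jaw 91.49 F [-9.2385 -0.6058  1.6417] w 0.04964955032723292 q [-0.1568  0.694   1.8681  0.002   0.5944 -1.7553]
total [-0.0028 -0.0009 -0.    ] dist 0.002957981967357204 rot [ 0.2191 -0.8305  0.0904] need rows 0.047327711477715265 0.08071272882785568
[-0.0028, -0.0009, -0.0] [0.22, -0.83, 0.09]
```

>>> step_arm --targets '[{"dx": -0.002, "dy": 0, "dz": 0, "rx": 0, "ry": -0.3, "rz": 0}, {"dx": -0.003, "dy": 0, "dz": 0, "rx": 0, "ry": -0.5, "rz": 0}, {"dx": -0.004, "dy": 0, "dz": 0, "rx": 0, "ry": -0.5, "rz": 0}, {"dx": -0.0045, "dy": 0, "dz": 0, "rx": 0, "ry": -0.5, "rz": 0}, {"dx": -0.005, "dy": 0, "dz": -0.0003, "rx": 0, "ry": -0.5, "rz": 0}]'

```text
time: 26.78
position: [0.5041, 0.0337, 0.0497]
tool_rot: [-0.013, 1.0, 0.002, -0.006]
ft_force: [-8.9, -1.3, -1.0]
grip_width: 0.0499
```

```bash
python3 mv.py L -.051 0 .0495 91.4 0 1;python3 snap.py c5 scene 240 120 420 320
```

```text
t 26.77 pos [0.5041 0.0337 0.0497] lane [-0.0519  0.0012] z-dir [-0.0125  0.0042 -0.9999] jaw 91.51 F [-8.8583 -1.2843 -1.0194] w 0.04991975444377929 q [-0.1561  0.6944  1.8648  0.0039  0.5954 -1.7564]
total [-0.0009 -0.0012  0.0002] dist 0.0015544815572018976 rot [ 0.2582 -0.7117  0.1068] need rows 0.02487170491523036 0.07145372719069172
[-0.0009, -0.0012, 0.0002] [0.26, -0.71, 0.11]
```

View pics/c5.png

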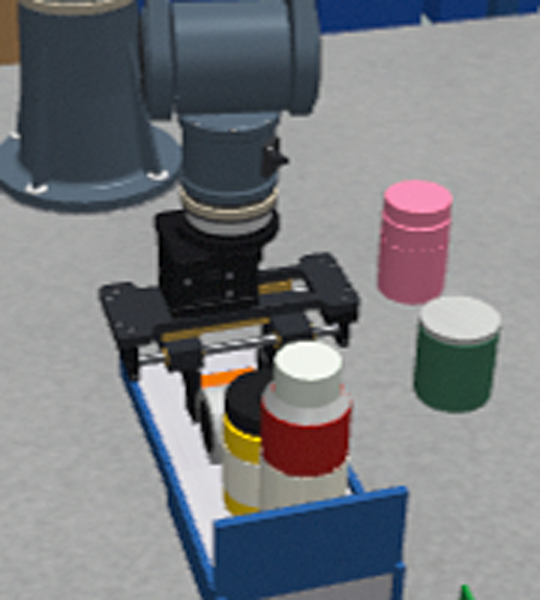

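>>> step_arm --targets '[{"dx": -0.002, "dy": 0, "dz": 0, "rx": 0, "ry": -0.3, "rz": 0}, {"dx": -0.003, "dy": 0, "dz": 0, "rx": 0, "ry": -0.5, "rz": 0}, {"dx": -0.004, "dy": 0, "dz": 0, "rx": 0, "ry": -0.5, "rz": 0}, {"dx": -0.005, "dy": -0.0005, "dz": 0, "rx": 0, "ry": -0.5, "rz": 0}, {"dx": -0.006, "dy": -0.0005, "dz": 0, "rx": 0, "ry": -0.5, "rz": 0}]'

```text
time: 27.45
position: [0.5043, 0.0337, 0.0497]
tool_rot: [-0.014, 1.0, 0.003, -0.008]
ft_force: [-13.7, -3.0, 6.5]
grip_width: 0.0498
```

```bash
python3 mv.py L -.051 0 .0495 91.4 0 1
```

```text
t 27.45 pos [0.5043 0.0337 0.0497] lane [-0.0517  0.0013] z-dir [-0.0163  0.0053 -0.9999] jaw 91.55 F [-13.6714  -3.0224   6.4744] w 0.04984016212431614 q [-0.1563  0.6952  1.8616  0.0048  0.6018 -1.758 ]
total [-0.0007 -0.0013  0.0002] dist 0.0014599182000069452 rot [ 0.3275 -0.9266  0.1482] need rows 0.023358691200111123 0.09288594110186923
[-0.0007, -0.0013, 0.0002] [0.33, -0.93, 0.15]
```

Motion stopped at −0.0517 (expected about −0.051) and the force is climbing. Press to about 20 N.

>>> step_arm --targets '[{"dx": -0.005, "dy": 0, "dz": 0, "rx": 0, "ry": -0.5, "rz": 0}, {"dx": -0.006, "dy": 0, "dz": 0, "rx": 0, "ry": -0.7, "rz": 0}, {"dx": -0.007, "dy": 0, "dz": 0, "rx": 0, "ry": -0.7, "rz": 0}, {"dx": -0.0075, "dy": 0, "dz": 0, "rx": 0, "ry": -0.7, "rz": 0}, {"dx": -0.008, "dy": 0, "dz": 0, "rx": 0, "ry": -0.7, "rz": 0}]'

```text
time: 28.08
position: [0.5045, 0.0338, 0.0498]
tool_rot: [-0.014, 1.0, 0.003, -0.01]
ft_force: [-16.4, -6.8, 8.2]
grip_width: 0.0495
```

```bash
python3 mv.py L -.051 0 .0495 91.4 0 1;python3 snap.py c6 scene 240 120 420 320;python3 snap.py c6t top 250 120 370 280
```

```text
t 28.07 pos [0.5045 0.0338 0.0498] lane [-0.0515  0.0013] z-dir [-0.0207  0.0059 -0.9998] jaw 91.62 F [-16.3974  -6.7503   8.2022] w 0.049451720717533704 q [-0.156   0.6961  1.8579  0.0046  0.609  -1.7589]
total [-0.0005 -0.0013  0.0002] dist 0.0014659657990392341 rot [ 0.3719 -1.1793  0.2194] need rows 0.023455452784627746 0.11737232436936493
[-0.0005, -0.0013, 0.0002] [0.37, -1.18, 0.22]
```

View pics/c6.png

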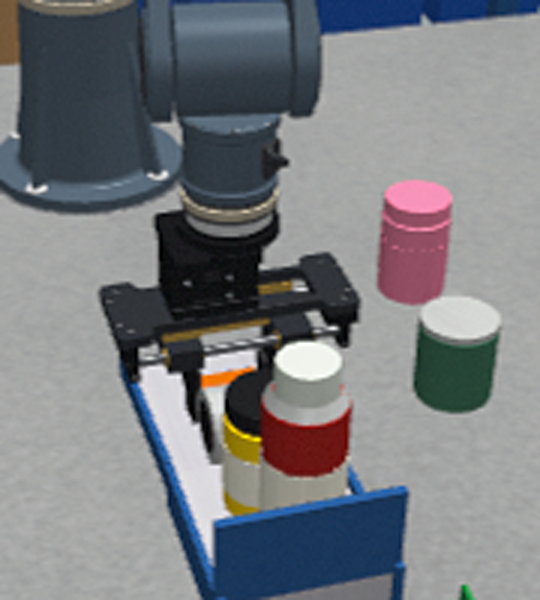

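View pics/c6t.png

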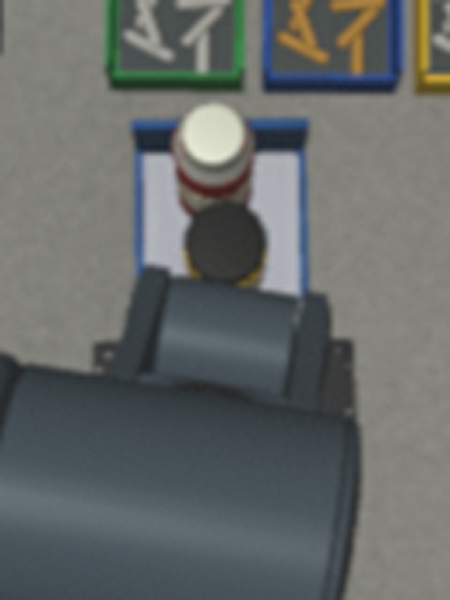

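>>> step_arm --targets '[{"dx": -0.008, "dy": 0, "dz": -0.0005, "rx": 0, "ry": -0.7, "rz": 0}, {"dx": -0.009, "dy": 0, "dz": -0.0005, "rx": 0, "ry": -0.9, "rz": 0}, {"dx": -0.01, "dy": 0, "dz": -0.0005, "rx": 0, "ry": -0.9, "rz": 0}, {"dx": -0.01, "dy": 0, "dz": -0.0005, "rx": 0, "ry": -0.9, "rz": 0}, {"dx": -0.01, "dy": 0, "dz": -0.0005, "rx": 0, "ry": -0.9, "rz": 0}]'

```text
time: 28.8
position: [0.5047, 0.0339, 0.0499]
tool_rot: [-0.015, 1.0, 0.004, -0.013]
ft_force: [-19.2, -7.2, 8.4]
grip_width: 0.0501
```

```bash
cat > chk.py <<'E'
import sys
from h import *
from mv import w2l
np.set_printoptions(precision=4,suppress=True)
for n,off in((sys.argv[1],[.0015,-.00125,0]),(sys.argv[2],[-.0015,.00125,0])):
    c=load(n);W=cloud(c);hsv=cv2.cvtColor(c["img"],cv2.COLOR_BGR2HSV);z=W[...,2];f=np.isfinite(z)
    L=np.full(z.shape+(2,),np.nan);L[f]=[w2l(p) for p in W[f]-off]
    def g(m,nm):
        if m.sum()>8: P=np.c_[L[m],z[m]];print(n,nm,m.sum(),"bbox mid",(P.min(0)+P.max(0))/2,"size",np.ptp(P,axis=0),"mean",P.mean(0))
    Y=abs(L[...,1])<.06;X=L[...,0]
    g(f&Y&(hsv[...,1]<70)&(hsv[...,2]>120)&(z>.19)&(z<.21)&(abs(X-.12)<.06),"cap")
    m=f&Y&(hsv[...,1]>120)&((hsv[...,0]<8)|(hsv[...,0]>172))&(z>.11)&(z<.165)&(abs(X-.12)<.06)
    if m.sum()>30: s=fitcyl(np.c_[L[m],z[m]],.03);print(n,"can body",m.sum(),s.x)
    g(f&Y&(hsv[...,2]<70)&(hsv[...,1]<90)&(z>.12)&(z<.14)&(abs(X-.06)<.05),"lid")
    g(f&Y&(hsv[...,1]>170)&(hsv[...,0]<14)&(hsv[...,0]>4)&(z>.03)&(abs(X+.06)<.06),"chock")
    m=f&Y&(hsv[...,1]<60)&(hsv[...,2]>110)&(z>.05)&(z<.1)&(X<.025)&(X>-.05)&(abs(L[...,1])<.036)
    if m.sum()>30:
        Q=np.c_[L[m],z[m]];q=lambda p:np.hypot((Q[:,0]-p[0])*np.cos(p[2])-Q[:,1]*np.sin(p[2]),Q[:,2]-p[1])-.03
        s=least_squares(q,[0,.059,0],loss='soft_l1',f_scale=.002);print(n,"coupling x,z,yaw",m.sum(),s.x,"y",(Q[:,1].min()+Q[:,1].max())/2)
E
python3 mv.py L -.051 0 .0495 91.4 0 1;python3 chk.py c6 c6t
```

```text
t 28.8 pos [0.5047 0.0339 0.0499] lane [-0.0513  0.0014] z-dir [-0.0259  0.0069 -0.9996] jaw 91.69 F [-19.228   -7.205    8.4075] w 0.05005427627861773 q [-0.1558  0.697   1.8536  0.0048  0.6176 -1.76  ]
total [-0.0003 -0.0014  0.0003] dist 0.0015172556049718293 rot [ 0.4329 -1.4723  0.2911] need rows 0.024276089679549268 0.14597515060735142
[-0.0003, -0.0014, 0.0003] [0.43, -1.47, 0.29]
c6 cap 291 bbox mid [0.1245 0.0065 0.1963] size [0.0465 0.0417 0.0122] mean [0.1283 0.0055 0.1978]
c6 can body 458 [0.1227 0.0075]
c6 lid 194 bbox mid [ 0.0607 -0.0108  0.1256] size [0.0589 0.0409 0.0109] mean [ 0.061  -0.0154  0.1282]
c6 chock 19 bbox mid [-0.052  -0.0003  0.0665] size [0.0222 0.0455 0.017 ] mean [-0.0518 -0.0048  0.0621]
c6 coupling x,z,yaw 80 [-0.0087  0.0575 -0.2595] y 0.003028338573967398
c6t cap 217 bbox mid [0.1225 0.0041 0.1978] size [0.0426 0.0419 0.0129] mean [0.1221 0.0047 0.1987]
c6t lid 346 bbox mid [ 0.0619 -0.0031  0.129 ] size [0.0595 0.0552 0.0159] mean [ 0.0601 -0.0023  0.1291]
```

The row is tight (can 0.123, jar 0.061) with 19 N at the hand. Ease the wind-up a little so the fingers don't jump on opening, then release.

>>> step_arm --targets '[{"dx": -0.008, "dy": 0, "dz": 0, "rx": 0, "ry": -0.7, "rz": 0}, {"dx": -0.006, "dy": 0, "dz": 0, "rx": 0, "ry": -0.5, "rz": 0}, {"dx": -0.004, "dy": 0, "dz": 0, "rx": 0, "ry": -0.5, "rz": 0}, {"dx": -0.004, "dy": 0, "dz": 0, "rx": 0, "ry": -0.5, "rz": 0}, {"dx": -0.004, "dy": 0, "dz": 0, "rx": 0, "ry": -0.5, "rz": 0}]'

```text
time: 29.42
position: [0.5046, 0.0338, 0.0499]
tool_rot: [-0.015, 1.0, 0.004, -0.013]
ft_force: [-10.4, -3.5, 1.5]
grip_width: 0.0496
```

```bash
python3 mv.py L -.051 0 .0495 91.4 0 1
```

```text
t 29.43 pos [0.5046 0.0338 0.0499] lane [-0.0514  0.0013] z-dir [-0.0258  0.0072 -0.9996] jaw 91.7 F [-10.3782  -3.4842   1.5048] w 0.04956589378366164 q [-0.1561  0.6968  1.8539  0.0053  0.6174 -1.7611]
total [-0.0004 -0.0014  0.0004] dist 0.001458575237947715 rot [ 0.4497 -1.4643  0.3073] need rows 0.02333720380716344 0.14601168972522208
[-0.0004, -0.0014, 0.0004] [0.45, -1.46, 0.31]
```

>>> step_arm --targets '[{"dx": -0.003, "dy": 0, "dz": 0, "rx": 0, "ry": 0, "rz": 0}, {"dx": -0.001, "dy": 0, "dz": 0, "rx": 0, "ry": 0, "rz": 0}, {"dx": 0, "dy": 0, "dz": 0, "rx": 0, "ry": 0, "rz": 0}, {"dx": 0, "dy": 0, "dz": 0, "rx": 0, "ry": 0, "rz": 0}, {"dx": 0, "dy": 0, "dz": 0, "rx": 0, "ry": 0, "rz": 0}]' --gripper 0.88

```text
time: 30.05
position: [0.505, 0.0338, 0.05]
tool_rot: [-0.015, 1.0, 0.004, -0.012]
ft_force: [0.0, 0.1, -0.1]
grip_width: 0.0759
```

```bash
python3 mv.py L -.055 0 .15 91.4 0 1;python3 snap.py d1 scene 240 120 420 320;python3 snap.py d1t top 250 120 370 280; python3 chk.py d1 d1t
```

```text
t 30.05 pos [0.505  0.0338 0.05  ] lane [-0.051   0.0013] z-dir [-0.0249  0.007  -0.9997] jaw 91.71 F [ 0.0324  0.066  -0.0579] w 0.07594315032378003 q [-0.156   0.6968  1.8536  0.0054  0.617  -1.7611]
total [ 0.0065 -0.0005 -0.0999] dist 0.1001036342708293 rot [ 0.4425 -1.4144  0.3116] need rows 1.6016581483332688 0.14153373619970336
[0.0065, -0.0005, -0.0999] [0.44, -1.41, 0.31]
d1 cap 293 bbox mid [0.1241 0.0067 0.1957] size [0.0456 0.0424 0.0113] mean [0.1284 0.0056 0.1979]
d1 can body 458 [0.1227 0.0075]
d1 lid 191 bbox mid [ 0.0626 -0.0112  0.126 ] size [0.0555 0.04   0.0114] mean [ 0.0614 -0.0155  0.1282]
d1 chock 18 bbox mid [-0.0564  0.0004  0.058 ] size [0.0156 0.0437 0.0067] mean [-0.0549 -0.0034  0.0592]
d1 coupling x,z,yaw 79 [0.0121 0.0574 0.5667] y -0.023105841379354543
d1t cap 218 bbox mid [0.1232 0.0042 0.1982] size [0.0436 0.0421 0.016 ] mean [0.1221 0.0048 0.1985]
d1t lid 339 bbox mid [ 0.0619 -0.0031  0.1286] size [0.0601 0.0552 0.0116] mean [ 0.0607 -0.0024  0.129 ]
```

View pics/d1.png

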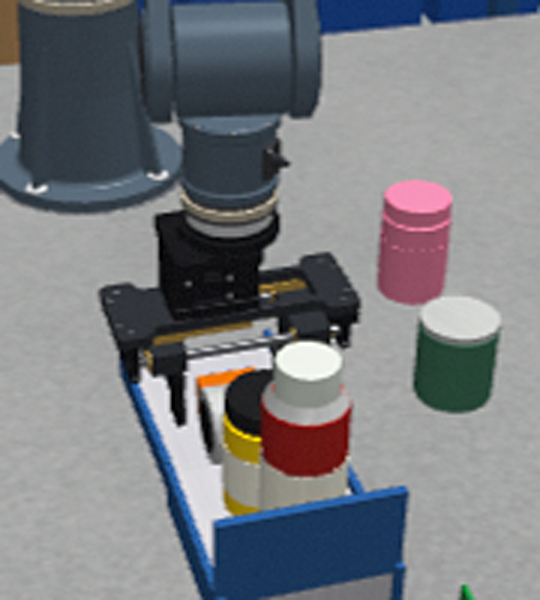

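Released with no force at the hand, and the row stayed put. Withdraw upward and back.

>>> step_arm --targets '[{"dx": 0.001, "dy": 0, "dz": -0.01, "rx": 0, "ry": 0, "rz": 0}, {"dx": 0.002, "dy": 0, "dz": -0.03, "rx": 0, "ry": -0.5, "rz": 0}, {"dx": 0.004, "dy": 0, "dz": -0.06, "rx": 0.2, "ry": -1, "rz": 0}, {"dx": 0.007, "dy": 0, "dz": -0.1, "rx": 0.4, "ry": -1.4, "rz": 0}, {"dx": 0.01, "dy": 0, "dz": -0.15, "rx": 0.4, "ry": -1.4, "rz": 0}]'

```text
time: 30.78
position: [0.4975, 0.0326, 0.2013]
tool_rot: [-0.015, 1.0, 0.001, -0.001]
ft_force: [-0.7, 0.4, -0.0]
grip_width: 0.0763
```

>>> step_arm --targets '[{"dx": 0.0, "dy": 0.05, "dz": -0.01, "rx": 0, "ry": 0, "rz": 0}, {"dx": 0.01, "dy": 0.1, "dz": -0.03, "rx": 0, "ry": 0, "rz": 0}, {"dx": 0.02, "dy": 0.15, "dz": -0.04, "rx": 0, "ry": 0, "rz": 0}, {"dx": 0.03, "dy": 0.2, "dz": -0.04, "rx": 0, "ry": 0, "rz": 0}, {"dx": 0.04, "dy": 0.25, "dz": -0.04, "rx": 0, "ry": 0, "rz": 0}]'

```text
time: 31.4
position: [0.4496, 0.2827, 0.2427]
tool_rot: [-0.015, 1.0, 0.001, -0.001]
ft_force: [0.8, -0.2, -0.1]
grip_width: 0.0763
```

```bash
python3 snap.py e1 scene 260 180 400 320;python3 snap.py e1t top 250 120 370 280; python3 chk.py e1 e1t
```

```text
e1 cap 290 bbox mid [0.1256 0.0068 0.1964] size [0.0436 0.0433 0.0125] mean [0.1285 0.0056 0.1979]
e1 can body 463 [0.1226 0.0075]
e1 lid 189 bbox mid [ 0.0604 -0.011   0.1263] size [0.0553 0.0405 0.0119] mean [ 0.0618 -0.0157  0.1283]
e1 chock 20 bbox mid [-0.0568 -0.0002  0.0594] size [0.0164 0.0439 0.0037] mean [-0.0551 -0.0042  0.0592]
e1 coupling x,z,yaw 76 [0.0007 0.0573 0.0035] y -0.02068596561451587
e1t cap 218 bbox mid [0.1226 0.0042 0.1971] size [0.0437 0.0421 0.0141] mean [0.122  0.0048 0.1987]
e1t lid 343 bbox mid [ 0.0617 -0.0018  0.1285] size [0.0591 0.0526 0.0124] mean [ 0.0603 -0.0021  0.1289]
e1t chock 163 bbox mid [-0.0477  0.0009  0.0546] size [0.0316 0.0409 0.0249] mean [-0.0482  0.0011  0.0574]
e1t coupling x,z,yaw 422 [-0.0005  0.0579  0.0096] y 0.0004091762709019925
```

View pics/e1.png

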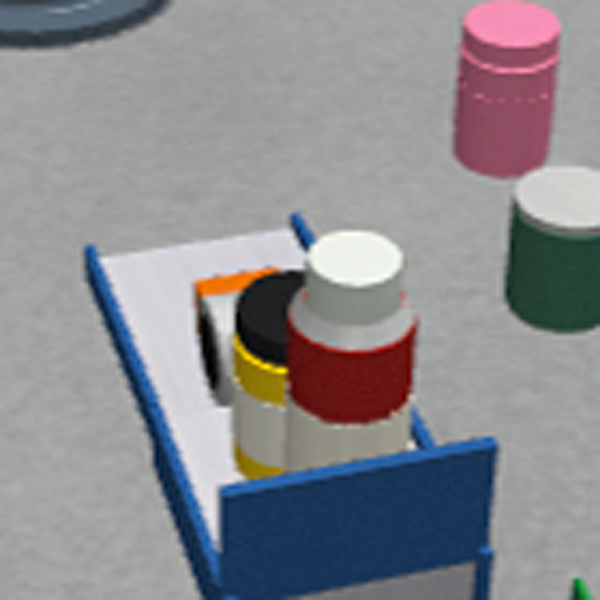

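View pics/e1t.png

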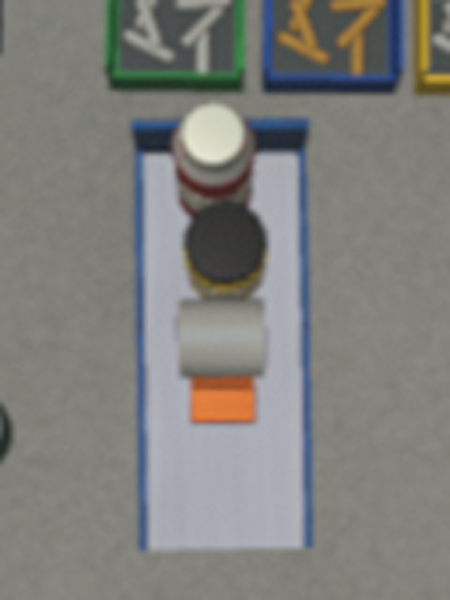

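Top view: can, jar, coupling and chock are in a tight straight row at (213,135), (226,243), (223,338) and (223,400). The axes are at about 123, 61 and 0 mm, against tight places of 125, 63 and 1. Hand in.

```bash
python3 -c "
from rig import robot,telemetry
o=telemetry.get_obs();print(o['time'],abs(o['joint_velocities']).max());print(robot.hand_in())"
```

```text
31.5 0.07142243340276885
the job is handed in; nothing more can be done
None
```

I loaded the lane in order (red can, yellow jar, steel coupling across the ramp) and pushed the chock up until the row stopped against the backstop. I handed in at 31.5 s; no verdict was reported.

- **Pressing:** The row slid at about 9 N at the hand. Motion stopped at the backstop and I pressed to about 19 N. I then eased to about 10 N and opened the fingers; the force at the hand fell to zero and the row stayed put.
- **Last check (both cameras):** The axes are at x of about 123, 61 and 0 mm, against tight places of 125, 63 and 1 mm. The coupling lies across within 1°, and the chock sits against its low side. The can and jar looked upright in both pictures; I did not measure their tilt.
- **Disagreements:** The two cameras differ by about 3 mm in absolute position, so I averaged them. While the gripper partly hid the coupling, its scene-camera angle fits were unreliable (−0.26 and +0.57 rad); the clear views afterwards gave under 0.01 rad.
- **Other observations:** About 7 N of side force showed at peak pressing, cause unknown. I did not touch the tin, carton, red bin, wrench or look-alike jars, and did not measure their positions again at the end.

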